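# Load the vial reader and hold its cam lift at the crest

## Task

Put the red-capped vial back in the slot of the blue carrier that stands behind the red label, upright and fully down, and let go of it. Then swing the cam lever up by its orange handle until the carrier is at its highest lift, with the lever arm standing straight up, and hold it there: the lever springs back when let go, so finish while still holding the handle. Leave the other vials and things on the bench where they are.

Things in the scene. Friction and masses are not known exactly. Their poses are not given: they have to be found in the camera images.
- vial_red: loose glass vial with a RED cap, 27 mm diameter, 61 mm high, upright on the bench; origin at the centre of its underside, z up along the vial
- vial_black: loose vial of the same size with a black cap, standing on the bench near the red one (the two may be swapped); leave it alone
- vial_white: loose vial of the same size with a white cap, already in its own slot of the carrier; it must stay there
- station: fixed lift station, place and yaw vary; origin on the bench under the carrier's centre (lever down), x from label rail to reader, y along the slots, z up. Its frame, mm: base 150 wide in y; white reader head x 64..102, y +-62, to z 128; cheeks y +-67, to z 78; rail and labels at x -46, to z 70. The lever is outside the -y cheek; its axis is parallel to y at x 12, z 45
- carrier: blue block 46 (x) x 122 (y) x 30 mm, always level; three round sockets 40 mm apart along y, 30 mm diameter, chamfered, 20 mm deep. Origin 16 mm below the centre of its underside (45 mm above the bench, lever down); socket floors 26 mm, rims 46 mm above it. Rides on eccentrics: at lever angle q it is 12 sin q mm higher and 12(1 - cos q) mm towards station +x
- slot_red (a point): centre of the floor of the socket behind the RED label (71 mm above the bench), with the carrier down; this point stays when the carrier moves. The labels are 46 mm before their sockets in station -x, and are in a different order each time
- slot_white (a point): the same point of the socket behind the white label, where the white-capped vial stands
- slot_black (a point): the same point of the socket behind the black label; it stays empty
- lever (a joint): cam lever angle, rad: 0 = arm level, pointing along station -x; grows as the handle swings up; 1.571 = arm straight up, the crest, carrier highest; beyond it (stop at 2.2) the carrier sinks.  Spring and friction resist with about 0.9 N m near the crest (7 to 10 N at the handle); let go there it falls back below 1 rad; below 0.2 it stays put
- handle: orange round bar on the lever's outer side, 16 mm diameter, 56 mm long, parallel to station y, free 26 mm to either side of its origin. Origin: grip point, in station frame at y = -114 mm, x = 12 - 90 cos q mm, z = 45 + 90 sin q mm at lever angle q. Can be pinched from above across station x with the tool kept upright; the bar is a sleeve that spins freely on its pin
- bottle_amber: brown glass bottle, 53 mm diameter, 105 mm high, bystander; origin at the centre of its underside
- stapler: blue stapler, 34 x 135 x 47 mm, bystander; origin at the centre of its underside
- mug_1: white mug with dots, 82 x 114 x 91 mm, bystander; origin at the centre of its underside
- tape_1: roll of tape, 96 mm diameter, 25 mm high, bystander; origin at the centre of its underside

How it is judged:
By the outcome, as a careful person would: the job done as asked, in the order asked, and still so for the second after the job is handed in, while the arm keeps its last pose, push and grip.
It also fails if it takes over 54 s, if anything falls off the work surface, if the arm or the gripper's body presses on something with over 40 N, if the wrist force passes 120 N, or if a joint passes its speed limit or range.

## Robot

A 6-joint arm with a two-finger parallel gripper is mounted at the origin on a cart in front of the work surface, level with it; the furniture and walls round the work are solid. World frame = base frame: x ahead of the robot, y to its left, z up, the work surface at z = 0. Lengths are in mm, angles in rad, forces in N, time in s.
With the tool pointing down it reaches from about 300 to 775 mm from the base axis. Payload 14.6 kg.
Tool frame: the origin (TCP) lies between the finger pads; the fingertips stand 22 mm ahead of it and the grasp point (between the pads) lies 3 mm ahead of it (manip.tcp_to_tips is the distance from the TCP to the fingertips, in mm); y points along the fingers, z is the direction in which the jaws open and shut, and the axes are right-handed (so a half turn about y gives the same grasp; the last joint's range is limited). The gripper opens to 94 mm and grips with 3 to 60 N. Pads are 16 mm wide; open, the fingers measure 119 mm over their backs; the gripper's body (75 mm by 177 mm) begins 78 mm behind the grasp point.
Start: joints at [1.04, 0.3, 1.521, -0, 1.321, -0.067], TCP at [246.038, 491.889, 227.446] pointing down, gripper open.
Joint ranges: [-3.03, 3.03], [-0.79, 2.21], [0.23, 2.52], [-1.04, 4.18], [0, 3.07], [-2.55, 2.55]. Speed limits (rad/s): [2.22, 2.22, 2.57, 3.14, 3.14, 3.14].

## Interface

Orientations are given as [roll, pitch, yaw] about the fixed x, y, z axes, in that order (R = Rz(yaw) Ry(pitch) Rx(roll)).
In Python, from cell import manip gives the robot as it stands.
- The arm moves only by the shell command python3 -m jog 'ROWS' [OPENING] [FORCE]. ROWS is JSON, one flat list of numbers, 6 for each row, row after row: the shift along the tool's x, y, z in mm, then the turn, a rotation vector about the tool's x, y, z in degrees. A call has 1 to 10 rows; each row is the pose to reach, as a shift and turn from the pose commanded when the call began, along the tool's axes at that moment; what a row does not reach only later rows make up. A row lasts 1/12 s, in which the tool goes at most 41.7 mm and 7.16 degrees, less where a joint would pass 70% of its speed; a pose out of reach is approached as far as the arm can. A call with a gripper value outside its range is refused whole. OPENING is the finger opening in mm, from 0 to 94, set as the call begins (- or left out, the last holds). The fingers move at their own pace and stop on an object; FORCE is the grip in N (left out, the last holds). Time passes only in rows, so rows that repeat a pose let the fingers close. It gives the time, the measured TCP pose, the force and the opening at its end, in the units of the state.
- manip.read_state(): the state, without advancing time (a new reading comes with each control period).
- manip.camera(name): name is "scene" or "top"; returns a dict with "img" (384x512x3 uint8, red, green, blue), "intrinsics" (3x3 intrinsics, pixels), "origin" and "orientation" of the camera in the world. Camera axes: x right, y down, z forward; pixel columns grow to the right and rows downward; lengths in mm; the calibration is good to about 2 mm. A picture is of the moment at which its call begins. There is no depth.
- manip.sign_off(): hands the job in, once; it reports no verdict.
Trained networks look in a picture, given as the dict that the camera call returned (one of the last four; its "shot" number tells which), for a name from the list of things; names that differ only in an ending like _2 or _b are one class to them, and where a whole thing is asked for, a point or a joint stands for the part that bears it (a point fixed in the world has none). Each returns a list of dicts, best first, with "score" (0 to 1); they miss things now and then, are a little off and sometimes report something else, mostly with a low value. They report only what shows in the picture. A call takes as long as a camera call.
- manip.masks_of(thing, picture): "pixels" (384x512 bool, what is visible of it) and "xy" ([column, row] in pixels, amid what is visible of it).
- manip.tip_of(thing, picture): "xy" ([column, row] in pixels: a listed point, or the origin of a listed thing).
The state is a dict: "clock": time; "joints": joint angles; "qd": joint speeds; "effort": joint torques, N m; "eef_pos": TCP position; "eef_rot": TCP orientation; "wrist_force": force on the tool from outside, world axes, zero at the start; "moment": the same for the moment, N m; "finger_gap": finger opening in mm.
Only numpy, scipy, OpenCV 4.12 (cv2) and the standard library are available. Lean on these libraries where they do the work, as an engineer would, in place of code of your own. Each camera call takes 0.05 s, during which the arm holds its last target.

## Working session

There is one attempt and no reset: what is moved stays moved. The work goes in short steps, Python scripts to look and compute and a shell command to move; the robot and the scene stay as the last step left them, time stands still between calls to the robot, and variables do not carry over. Pictures are saved under pics/ and viewed, and the job is handed in when it is done.

```bash
mkdir -p pics; ls; python3 - <<'E'
from cell import manip
import cv2,json,numpy as np
s=manip.read_state(); print({k:np.round(v,3).tolist() for k,v in s.items()}, manip.tcp_to_tips)
for n in("scene","top"):
    p=manip.camera(n); cv2.imwrite(f"pics/{n}0.png",cv2.cvtColor(p["img"],cv2.COLOR_RGB2BGR))
    print(n,p["intrinsics"],p["origin"],p["orientation"])
    for t in["vial_red","vial_black","vial_white","station","carrier","slot_red","slot_white","slot_black","handle","bottle_amber","stapler","mug_1","tape_1"]:
        try: print(t,[(np.round(d["xy"],1).tolist(),round(d["score"],2)) for d in manip.tip_of(t,p)][:3],[(np.round(d["xy"],1).tolist(),round(d["score"],2),int(d["pixels"].sum())) for d in manip.masks_of(t,p)][:3] if t[:4]!="slot" else "")
        except Exception as e: print(t,e)
E
```

```text
pics
{'clock': 0.0, 'joints': [1.04, 0.3, 1.522, 0.0, 1.321, -0.067], 'qd': [0.001, -0.0, 0.0, 0.0, 0.001, 0.002], 'effort': [-0.002, -53.182, -35.273, 0.071, 0.024, -0.0], 'eef_pos': [245.916, 491.69, 226.88], 'eef_rot': [-1.572, 0.0, -0.464], 'wrist_force': [-0.481, -0.126, -0.164], 'moment': [0.019, 0.019, -0.009], 'finger_gap': 93.565} 22.0
scene [[425.39618373   0.         251.14224882]
 [  0.         425.39618373 189.05412366]
 [  0.           0.           1.        ]] [-180.96279721 -511.10103767  667.50493891] [-2.08540539  0.00892495 -0.8708293 ]
vial_red [([165.9, 208.6], 0.6)] [([164.3, 198.9], 0.74, 193)]
vial_black [([199.5, 216.5], 0.75)] [([195.4, 208.6], 0.77, 205)]
vial_white [([296.7, 215.5], 0.67), ([293.4, 213.2], 0.63)] [([297.2, 201.8], 0.53, 177)]
station [([292.8, 236.3], 0.56)] [([307.6, 219.7], 0.77, 3634)]
carrier [] [([294.5, 210.5], 0.79, 793)]
slot_red [([306.6, 218.6], 0.43)] 
slot_white [([295.8, 217.0], 0.64)] 
slot_black [([283.3, 207.7], 0.62), ([186.8, 179.8], 0.22), ([164.4, 207.8], 0.17)] 
handle [([317.6, 254.4], 0.67)] [([314.0, 255.1], 0.57, 1
[... 548 characters left out ...]
2.8, 235.3], 0.51)] [([226.3, 232.7], 0.52, 50)]
vial_white [([318.0, 193.5], 0.59)] [([318.8, 189.9], 0.39, 80), ([323.3, 195.1], 0.19, 929)]
station [] [([313.4, 186.6], 0.7, 3278)]
carrier [([313.6, 198.6], 0.62)] [([310.9, 197.4], 0.71, 673), ([325.7, 207.5], 0.55, 65)]
slot_red [([311.5, 197.7], 0.47)] 
slot_white [([316.7, 192.5], 0.53)] 
slot_black [] 
handle [([355.9, 220.9], 0.53)] [([353.4, 220.6], 0.53, 115)]
bottle_amber [([205.2, 159.1], 0.9)] [([207.0, 156.2], 0.57, 329)]
stapler [([161.5, 190.0], 0.69), ([312.3, 197.5], 0.64)] [([162.8, 186.4], 0.79, 677)]
mug_1 [([249.8, 144.9], 0.93)] [([252.4, 138.3], 0.72, 898)]
tape_1 [([295.1, 144.8], 0.95)] [([299.4, 132.9], 0.68, 374)]
```

```bash
python3 - <<'E'
import cv2
a=cv2.imread("pics/scene0.png"); cv2.imwrite("pics/s0z.png",cv2.resize(a[130:290,130:370],None,fx=3.3,fy=3.3,interpolation=cv2.INTER_CUBIC))
a=cv2.imread("pics/top0.png"); cv2.imwrite("pics/t0z.png",cv2.resize(a[110:280,140:380],None,fx=3.3,fy=3.3,interpolation=cv2.INTER_CUBIC))
E
```

```text
(no output)
```

View pics/scene0.png

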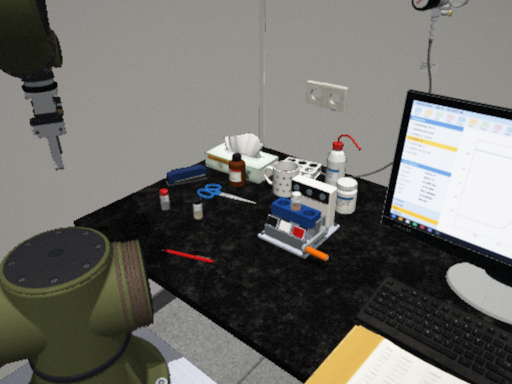

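```bash
sleep 1
```

```text
(no output)
```

View pics/s0z.png

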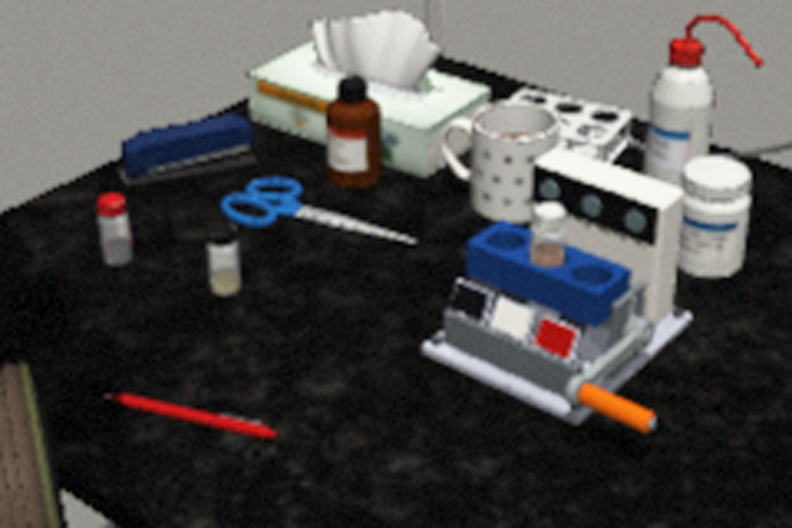

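View pics/t0z.png

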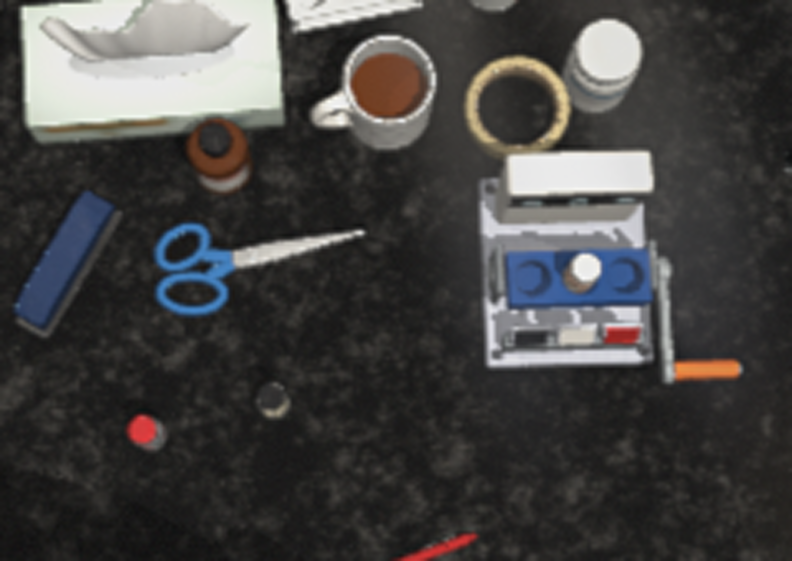

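The scene view shows the red vial at about (165,200) and the black one at (198,210). The carrier labels run black, white, red, with red nearest the lever. The orange handle is at about (316,254), and both outer sockets are empty. Next I zoom in for corner picking.

```bash
python3 - <<'E'
import cv2
def z(f,c,r,w,h,k,o):
    a=cv2.imread(f)[r:r+h,c:c+w]; b=cv2.resize(a,None,fx=k,fy=k,interpolation=cv2.INTER_LANCZOS4)
    for i in range(0,w,10):
        cv2.line(b,(i*k,0),(i*k,b.shape[0]),(0,255,255) if (c+i)%20==0 else (90,90,90),1)
        cv2.putText(b,str(c+i),(i*k,10),0,.35,(0,255,0),1)
    for i in range(0,h,10):
        cv2.line(b,(0,i*k),(b.shape[1],i*k),(90,90,90),1); cv2.putText(b,str(r+i),(0,i*k+10),0,.35,(0,255,0),1)
    cv2.imwrite(o,b)
z("pics/top0.png",280,150,90,75,8,"pics/t1.png")
z("pics/scene0.png",255,170,90,95,6,"pics/s1.png")
E
```

```text
(no output)
```

View pics/t1.png

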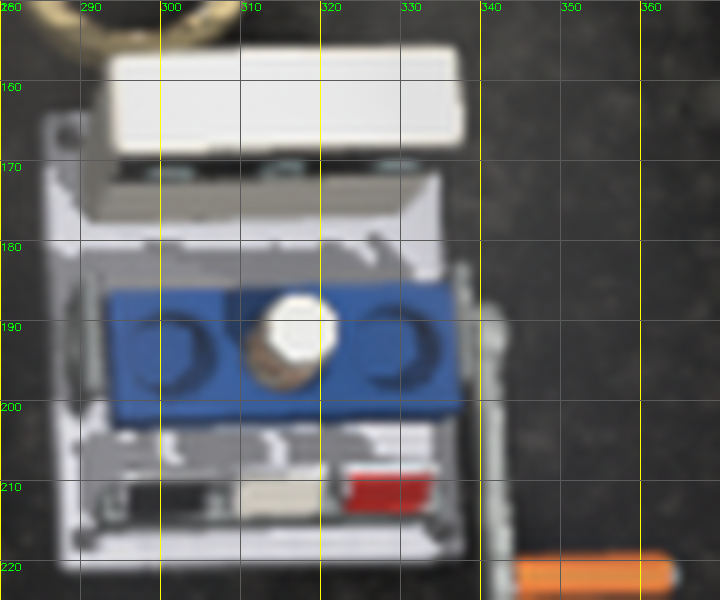

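View pics/s1.png

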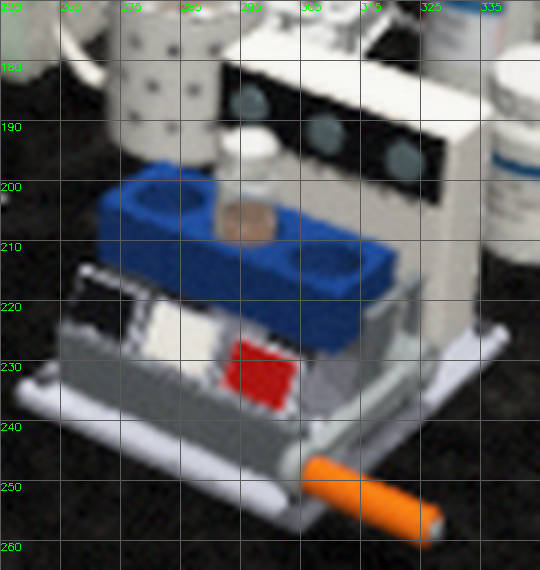

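```bash
cat > h.py <<'E'
import numpy as np
from scipy.spatial.transform import Rotation as Ro
from scipy.optimize import least_squares
C={"scene":([425.396,251.142,189.054],[-180.963,-511.101,667.505],[-2.08540539,0.00892495,-0.8708293]),
"top":([463.035,249.265,192.600],[350.993,197.239,1379.102],[-2.94860686,-0.00296016,-1.58052031])}
def proj(n,P):
    (f,cx,cy),o,r=C[n]; q=(np.atleast_2d(P)-o)@Ro.from_euler("xyz",r).as_matrix()
    return q[:,:2]/q[:,2:]*f+[cx,cy]
def ray(n,uv,z):
    (f,cx,cy),o,r=C[n]; d=Ro.from_euler("xyz",r).as_matrix()@np.array([(uv[0]-cx)/f,(uv[1]-cy)/f,1]); o=np.array(o)
    return o+d*(z-o[2])/d[2]
def st(p,P):
    P=np.atleast_2d(P).astype(float); c,s=np.cos(p[2]),np.sin(p[2])
    return np.c_[p[0]+c*P[:,0]-s*P[:,1],p[1]+s*P[:,0]+c*P[:,1],P[:,2]]
def tri(a,b):
    return least_squares(lambda P:np.r_[proj("scene",P)[0]-a,proj("top",P)[0]-b],[400,200,30.]).x
E
cat > fit.py <<'E'
from h import *
M={"c":[[23,61,91],[23,-61,91],[-23,-61,91],[-23,61,91]],"r":[[102,62,128],[102,-62,128],[64,-62,128],[64,62,128]]}
top=[(M["c"],[(293.3,186),(336.3,185),(337.3,200.8),(293.8,202)]),(M["r"],[(293.5,157),(336.8,156),(337.8,167.8),(294.5,169)])]
sc=[(M["c"],[(282,196.8),(321.2,211.5),(312.3,219.3),(271.3,203.5)]),(M["r"][1:],[(336.5,187.5),(329.5,193),(292,180)]),([[-78,-140,45]],[(327.7,257.5)])]
def res(p,n,L): return np.concatenate([(proj(n,st(p,a))-(np.array(b)-.5)).ravel() for a,b in L])
pt=least_squares(res,[470,60,0],args=("top",top),loss="soft_l1"); ps=least_squares(res,[470,60,0],args=("scene",sc),loss="soft_l1")
pb=least_squares(lambda p:np.r_[res(p,"top",top),res(p,"scene",sc)],[470,60,0],loss="soft_l1")
for q in(pt,ps,pb): print(np.round(q.x,3)); print(np.round(q.fun.reshape(-1,2),1).tolist())
import sys
print("redslot",st(pb.x,[[0,-40,71]]),"handle",st(pb.x,[[-78,-114,45]]))
E
python3 fit.py
python3 - <<'E'
import cv2
def z(f,c,r,w,h,k):
    a=cv2.imread(f)[r:r+h,c:c+w]; return cv2.resize(a,None,fx=k,fy=k,interpolation=cv2.INTER_LANCZOS4)
import numpy as np
A=z("pics/scene0.png",150,180,40,40,9);B=z("pics/top0.png",170,220,40,40,9)
C=z("pics/scene0.png",180,190,40,40,9);D=z("pics/top0.png",200,210,40,40,9)
cv2.imwrite("pics/v.png",np.vstack([np.hstack([A,B])]))
from h import *
for n,lo in(("scene",0),("top",0)):
    a=cv2.imread(f"pics/{n}0.png").astype(int); m=(a[...,2]>110)&(a[...,1]<70)&(a[...,0]<70)
    k,l,s,c=cv2.connectedComponentsWithStats(m.astype(np.uint8)); print(n,[(s[i].tolist(),c[i].round(1).tolist()) for i in range(1,k) if s[i,4]>8])
E
```

```text
[5.99234e+02 5.36200e+00 1.60000e-02]
[[0.1, 0.3], [-0.1, 0.2], [-0.1, 0.4], [0.3, 0.2], [-0.4, -1.1], [0.5, -1.1], [0.4, 0.3], [-0.8, 0.1]]
[595.421   1.427  75.429]
[[-0.5, -0.1], [0.2, 0.1], [-0.5, 0.3], [0.0, 0.3], [1.7, -0.8], [1.5, -0.5], [-1.8, -1.4], [-0.1, 0.8]]
[598.492   3.873 -31.39 ]
[[0.6, 0.8], [0.4, 0.3], [0.5, 0.4], [0.9, 0.7], [-0.2, -0.6], [0.7, -1.1], [0.7, 0.3], [-0.5, 0.6], [-0.5, -0.9], [-0.0, -0.7], [-0.8, -0.5], [0.0, -0.6], [1.6, -1.4], [1.3, -1.2], [-1.7, -2.1], [-0.7, -0.2]]
redslot [[599.52518734 -36.11410659  71.        ]] handle [[ 523.46342474 -112.10494992   45.        ]]
scene [([339, 135, 22, 15, 27], [350.3, 140.1]), ([333, 139, 10, 11, 71], [337.6, 145.0]), ([230, 169, 11, 3, 16], [235.6, 170.3]), ([160, 188, 8, 8, 50], [163.2, 191.6]), ([293, 227, 11, 11, 80], [297.8, 232.0]), ([166, 249, 48, 13, 161], [188.9, 255.4])]
top [([288, 80, 12, 6, 42], [293.2, 82.0]), ([288, 85, 9, 6, 17], [292.0, 88.2]), ([247, 127, 18, 18, 206], [254.3, 135.5]), ([323, 210, 10, 4, 37], [327.6, 211.5]), ([179, 236, 8, 8, 52], [182.3, 239.7]), ([241, 272, 43, 17, 137], [262.5, 280.0])]
```

View pics/v.png

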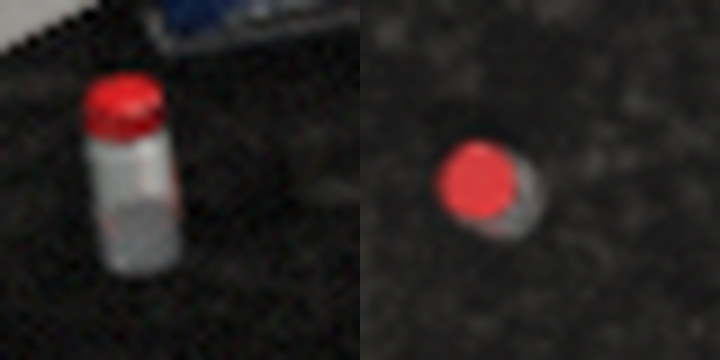

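```bash
python3 - <<'E'
from h import *
print("top@61",ray("top",(182.4,239.7),61),"scene cap@56",ray("scene",(163.2,191.6),56))
print("tri",tri((163.2,191.2),(182.4,239.7)))
# scene base: ellipse bottom centre; full vial mask centre z~30
print("scene mid@30",ray("scene",(164.3,198.9),30),"scene tip0",ray("scene",(165.9,208.6),0),"top tip0",ray("top",(186.3,242.1),0))
print("blk",ray("scene",(199.5,216.5),0),ray("top",(222.8,235.3),0))
print(ray("scene",(236.6,182.1),0),ray("scene",(189,177),0))
E
```

```text
top@61 [473.84246848 382.2339276   61.        ] scene cap@56 [470.00763829 377.85068184  56.        ]
tri [474.43149059 383.38889335  53.39306997]
scene mid@30 [471.70291817 379.3513047   30.        ] scene tip0 [468.90139601 373.75549111   0.        ] top tip0 [472.29200853 379.08404274   0.        ]
blk [502.28727201 265.74558063   0.        ] [491.49485081 270.67372476   0.        ]
[723.48515314 320.90553466   0.        ] [649.01390818 469.18621151   0.        ]
```

```bash
cat >> h.py <<'E'
def go(cur,yaw,tgt,tyaw=None):
    R=Ro.from_euler("xyz",[-np.pi/2,0,yaw]); d=R.inv().apply(np.array(tgt)-cur)
    t=[0,0,0] if tyaw is None else np.degrees((R.inv()*Ro.from_euler("xyz",[-np.pi/2,0,tyaw])).as_rotvec())
    print(np.round(d,1),np.round(t,2))
E
python3 -c "
from h import *
go([246.04,491.89,227.45],-0.464,[472,380,150],-1.549)"; python3 -m jog --help | head -5
```

```text
[252.1  77.4   1.1] [ 0.   62.17 -0.  ]invalid input: not JSON, or not a number
```

```bash
python3 -m jog '[252.1,77.4,1.1,0,62.2,0, 252.1,77.4,1.1,0,62.2,0, 252.1,77.4,1.1,0,62.2,0, 252.1,77.4,1.1,0,62.2,0, 252.1,77.4,1.1,0,62.2,0, 252.1,77.4,1.1,0,62.2,0, 252.1,77.4,1.1,0,62.2,0, 252.1,77.4,1.1,0,62.2,0, 252.1,77.4,1.1,0,62.2,0, 252.1,77.4,1.1,0,62.2,0]' 70 15
python3 - <<'E'
from cell import manip
import cv2
from h import *
for n in("scene","top"):
    p=manip.camera(n); cv2.imwrite(f"pics/{n}1.png",cv2.cvtColor(p["img"],cv2.COLOR_RGB2BGR))
a=cv2.imread("pics/scene1.png")[120:230,110:240];b=cv2.imread("pics/top1.png")[180:290,130:260]
cv2.imwrite("pics/z1.png",cv2.resize(np.hstack([a,b]),None,fx=3,fy=3,interpolation=cv2.INTER_CUBIC))
E
```

```text
clock: 3.23
eef_pos: [472.3, 379.8, 149.8]
eef_rot: [-1.571, -0.0, -1.554]
wrist_force: [1.1, 0.3, 0.1]
finger_gap: 70.0
```

View pics/z1.png

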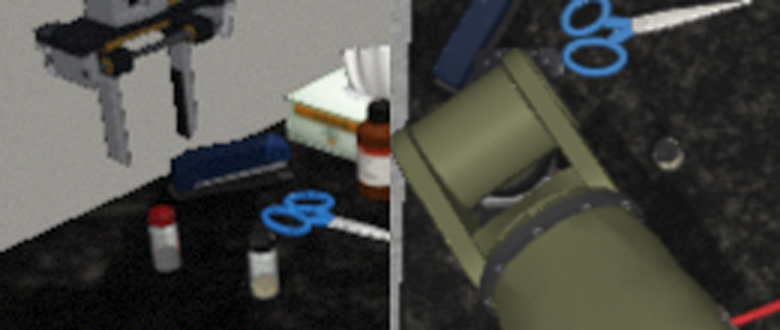

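The fingers straddle above the red vial in the scene view, with tips at about (150.7,173.3) and (171.7,165). The top view is blocked by the arm. I'll check the scene projection for bias.

```bash
python3 - <<'E'
from h import *
import cv2
for s in(-1,1):
  for w in (35,47.5):
    for u in(-8,8): print(s,w,u,proj("scene",[472.3+s*w,379.8+u,128.])[0].round(1))
a=cv2.imread("pics/scene1.png")[150:185,140:185]
cv2.imwrite("pics/z2.png",cv2.resize(a,None,fx=14,fy=14,interpolation=cv2.INTER_CUBIC))
E
```

```text
-1 35 -8 [152.5 174.2]
-1 35 8 [148.8 172.5]
-1 47.5 -8 [148.8 175.9]
-1 47.5 8 [145.2 174.2]
1 35 -8 [171.9 165.5]
1 35 8 [168.3 163.9]
1 47.5 -8 [175.3 164. ]
1 47.5 8 [171.6 162.4]
```

View pics/z2.png

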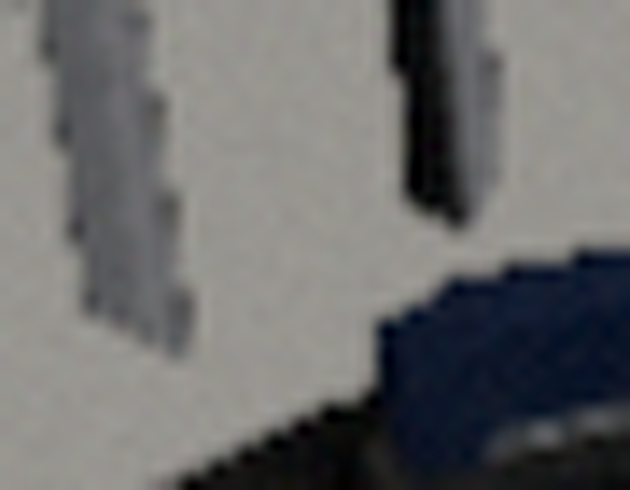

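```bash
python3 -m jog '[-1.5,35,0,0,0,0, -1.5,65,0,0,0,0, -1.5,90,0,0,0,0, -1.5,103,0,0,0,0, -1.5,103,0,0,0,0]' 
python3 -m jog '[0,0,0,0,0,0,0,0,0,0,0,0,0,0,0,0,0,0,0,0,0,0,0,0,0,0,0,0,0,0,0,0,0,0,0,0,0,0,0,0,0,0,0,0,0,0,0,0]' 15 20
python3 - <<'E'
from cell import manip
import cv2
from h import *
for n in("scene",):
    p=manip.camera(n); cv2.imwrite(f"pics/{n}2.png",cv2.cvtColor(p["img"],cv2.COLOR_RGB2BGR))
a=cv2.imread("pics/scene2.png")[150:230,130:220]
cv2.imwrite("pics/z3.png",cv2.resize(a,None,fx=7,fy=7,interpolation=cv2.INTER_CUBIC))
E
```

```text
clock: 3.75
eef_pos: [470.7, 381.0, 44.5]
eef_rot: [-1.574, -0.002, -1.547]
wrist_force: [0.1, -0.5, 0.2]
finger_gap: 70.4
clock: 4.42
eef_pos: [472.1, 381.7, 47.3]
eef_rot: [-1.571, 0.0, -1.549]
wrist_force: [-0.1, -0.4, 2.0]
finger_gap: 26.4
```

View pics/z3.png

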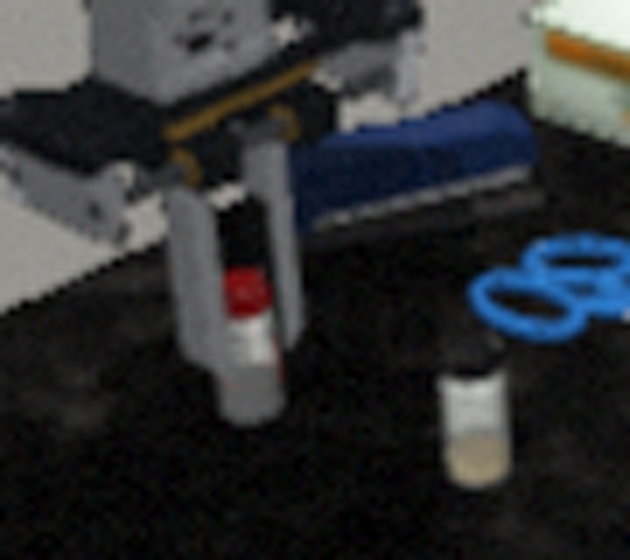

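Vial gripped, with a 26.4 mm gap. Next I lift it and carry it over the red socket.

```bash
python3 -m jog '[0,-20,0,0,0,0, 0,-50,0,0,0,0, 0,-85,0,0,0,0, 0,-110,0,0,0,0, 15,-120,5,0,0,0, 45,-120,13,0,0,0, 80,-120,23,0,0,0, 115,-120,33,0,0,0, 150,-120,42,0,0,0, 185,-120,52,0,0,0]' 15 25
python3 -m jog '[35,0,10,0,0,0, 70,0,20,0,0,0, 105,0,30,0,0,0, 140,0,40,0,0,0, 175,0,49,0,0,0, 205,0,57.5,0,0,0, 225,0,63,0,0,0, 235,0,65.8,0,0,0, 235,0,65.8,0,0,0, 235,0,65.8,0,0,0]'
python3 - <<'E'
from cell import manip
import cv2
from h import *
s=manip.read_state(); print(s["eef_pos"],s["eef_rot"],s["finger_gap"])
for n in("scene","top"):
    p=manip.camera(n); cv2.imwrite(f"pics/{n}3.png",cv2.cvtColor(p["img"],cv2.COLOR_RGB2BGR))
a=cv2.imread("pics/scene3.png")[150:260,255:345];b=cv2.imread("pics/top3.png")[140:250,270:360]
cv2.imwrite("pics/z4.png",cv2.resize(np.hstack([a,b]),None,fx=4.4,fy=4.4,interpolation=cv2.INTER_CUBIC))
E
```

```text
clock: 5.3
eef_pos: [527.9, 196.1, 167.1]
eef_rot: [-1.571, -0.0, -1.549]
wrist_force: [0.9, -0.1, -0.2]
finger_gap: 25.8
clock: 6.13
eef_pos: [598.9, -35.5, 167.3]
eef_rot: [-1.57, -0.0, -1.55]
wrist_force: [-0.2, 0.3, 1.1]
finger_gap: 25.1
[598.91410178 -35.49235593 167.31108398] [-1.56989765e+00 -2.40154141e-04 -1.54979826e+00] 25.121431021834212
```

View pics/z4.png

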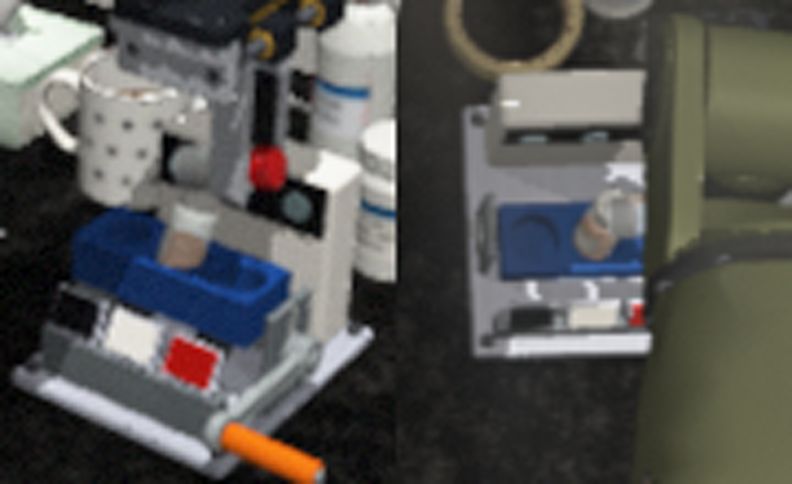

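```bash
python3 - <<'E'
import cv2
from h import *
a=cv2.imread("pics/scene3.png")[165:235,270:340]
cv2.imwrite("pics/z5.png",cv2.resize(a,None,fx=8.5,fy=8.5,interpolation=cv2.INTER_CUBIC))
P=np.array([598.9,-35.5,0])
for h in(120.3,171.3,181.3): print(h,proj("scene",P+[0,0,h])[0]+.4)
print(proj("scene",P+[-13,-8,145.3])+.4,proj("scene",P+[13,-8,145.3])+.4)
print("rim ctr",proj("scene",st([598,4.3,.024],[0,-40,91]))+.4)
E
```

```text
120.3 [309.41950182 201.89816133]
171.3 [310.64252243 183.85886829]
181.3 [310.88935707 180.21811015]
[[309.82541899 196.28972819]] [[315.67381425 192.14526074]]
rim ctr [[308.81912606 211.89441934]]
```

View pics/z5.png

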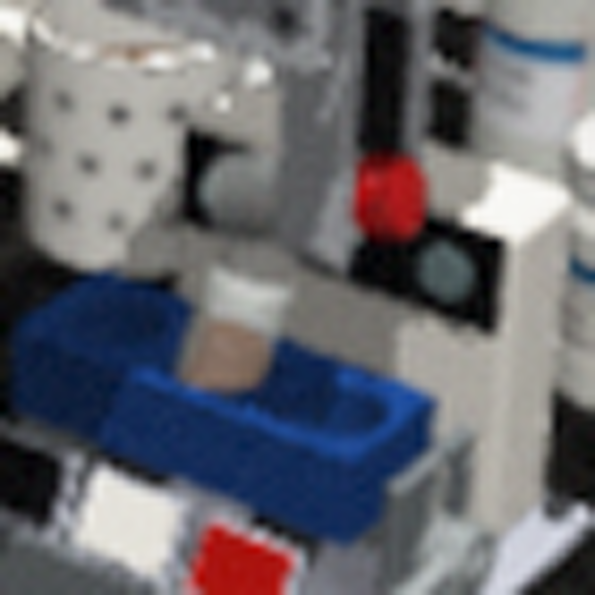

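The red vial has pivoted in the grip. Its underside was at about z 120, so it clipped the white cap (top at z 132) on the way over. I'll lift straight up and inspect both vials.

```bash
python3 -m jog '[0,-15,0,0,0,0, 0,-40,0,0,0,0, 0,-65,0,0,0,0, 0,-90,0,0,0,0, 0,-100,0,0,0,0, 0,-100,0,0,0,0]' 15 35
python3 - <<'E'
from cell import manip
import cv2
from h import *
for n in("scene","top"):
    p=manip.camera(n); cv2.imwrite(f"pics/{n}4.png",cv2.cvtColor(p["img"],cv2.COLOR_RGB2BGR))
a=cv2.imread("pics/scene4.png")[120:240,260:350];b=cv2.imread("pics/top4.png")[140:260,270:360]
cv2.imwrite("pics/z6.png",cv2.resize(np.hstack([a,b]),None,fx=4.4,fy=4.4,interpolation=cv2.INTER_CUBIC))
E
```

```text
clock: 6.73
eef_pos: [599.2, -34.9, 269.2]
eef_rot: [-1.567, -0.001, -1.548]
wrist_force: [0.5, 0.8, -1.3]
finger_gap: 25.2
```

View pics/z6.png

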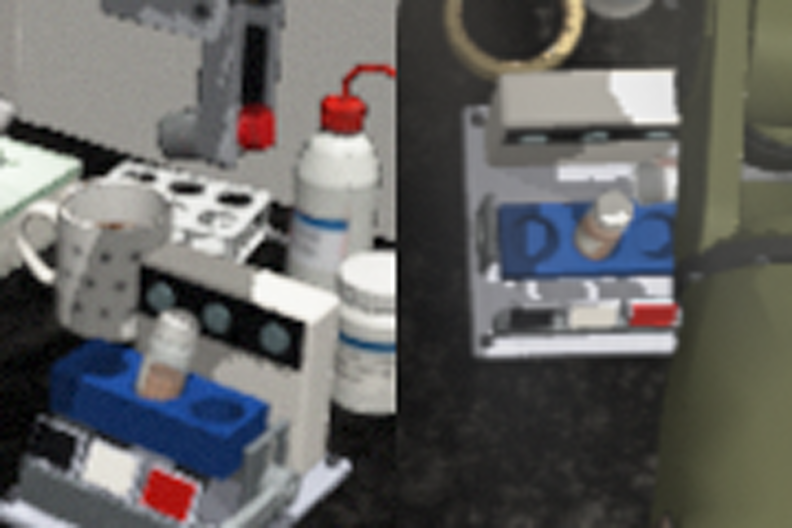

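```bash
python3 - <<'E'
from cell import manip
import cv2
from h import *
for n in("scene",):
    p=manip.camera(n); cv2.imwrite(f"pics/{n}5.png",cv2.cvtColor(p["img"],cv2.COLOR_RGB2BGR))
a=cv2.imread("pics/scene5.png")
b=cv2.imread("pics/scene0.png")
cv2.imwrite("pics/z7.png",np.hstack([cv2.resize(x[r:r+45,c:c+40],None,fx=6.6,fy=6.6,interpolation=cv2.INTER_CUBIC) for x,r,c in((b,175,275),(a,175,275),(a,120,290))]))
E
```

```text
(no output)
```

View pics/z7.png

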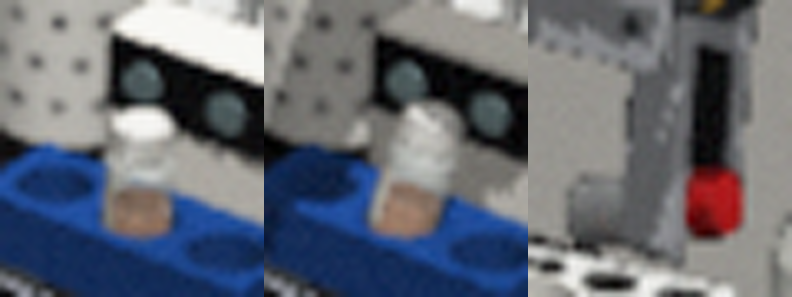

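```bash
python3 - <<'E'
from h import *
def rayx(n,uv,x):
    (f,cx,cy),o,r=C[n]; d=Ro.from_euler("xyz",r).as_matrix()@np.array([(uv[0]-.4-cx)/f,(uv[1]-.4-cy)/f,1]); o=np.array(o); return o+d*(x-o[0])/d[0]
a=rayx("scene",(300.4,150.9),599.5);b=rayx("scene",(317.8,150.3),599.5);print(a,b,np.linalg.norm(a-b),np.degrees(np.arctan2(b[2]-a[2],b[1]-a[1])))
E
```

```text
[599.5         -0.78567574 248.39743261] [599.5        -48.1220054  263.35403851] 49.64300722124443 162.4653063975756
```

View pics/top4.png

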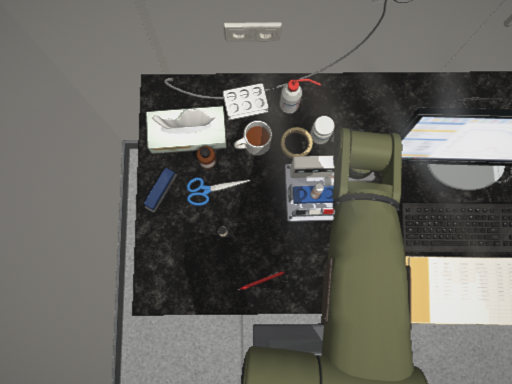

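```bash
python3 - <<'E'
from h import *
for n,uv in(("scissor tip",(250,181)),("scis handle",(187,190)),("pen l",(241,288)),("pen r",(284,272)),("mid",(255,225)),("right",(330,260)),("far right",(400,220))): print(n,ray("top",uv,0).round())
E
```

```text
scissor tip [656. 188.   0.]
scis handle [630. 380.   0.]
pen l [337. 217.   0.]
pen r [382.  91.   0.]
mid [521. 174.   0.]
right [416. -46.   0.]
far right [ 532. -261.    0.]
```

The white vial at about (297,200) is still in its slot but leaning. The red vial lies nearly horizontal in the pads, bottom towards +y and cap up about 17°. My plan is to keep the tool vertical and push the vial's underside against the fixed -y side of the reader head, which will swing it upright in the pads.

```bash
python3 -m jog '[25,0,25,0,0,0, 50,0,50,0,0,0, 75,0,74,0,0,0, 83,0,81.6,0,0,0, 83,30,81.6,0,0,0, 83,65,81.6,0,0,0, 83,100,81.6,0,0,0, 83,128,81.6,0,0,0, 83,138,81.6,0,0,0, 83,138,81.6,0,0,0]' 15 15
python3 - <<'E'
from cell import manip
import cv2
from h import *
for n in("scene",):
    p=manip.camera(n); cv2.imwrite(f"pics/{n}6.png",cv2.cvtColor(p["img"],cv2.COLOR_RGB2BGR))
a=cv2.imread("pics/scene6.png")[140:230,270:380]
cv2.imwrite("pics/z8.png",cv2.resize(a,None,fx=6,fy=6,interpolation=cv2.INTER_CUBIC))
E
```

```text
clock: 7.72
eef_pos: [680.6, -116.6, 125.0]
eef_rot: [-1.577, 0.002, -1.549]
wrist_force: [0.0, 0.2, 0.9]
finger_gap: 25.9
```

View pics/z8.png

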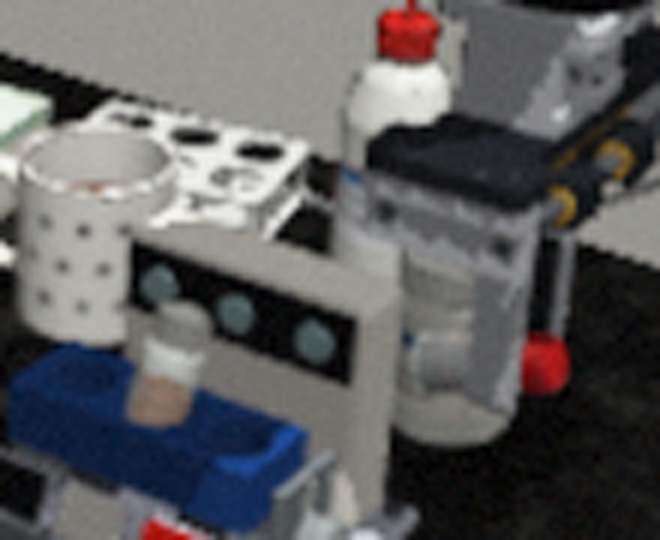

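```bash
python3 - <<'E'
from h import *
print(ray("scene",(345,209),0),ray("top",(322.5,125),80),ray("scene",(346,184),80))
print(st([598,4.3,.024],[[64,-62,128],[102,-62,128]]))
E
```

```text
[801.29889308 -35.97283352   0.        ] [805.6169526  -26.65023432  80.        ] [804.00806065 -28.69999211  80.        ]
[[663.46942604 -56.14629231 128.        ]
 [701.45848257 -55.23437986 128.        ]]
```

```bash
python3 -m jog '[-4,0,0,0,0,0,-8,0,0,0,0,0,-12,0,0,0,0,0,-15,0,0,0,0,0,-18,0,0,0,0,0,-21,0,0,0,0,0,-24,0,0,0,0,0,-27,0,0,0,0,0,-29,0,0,0,0,0,-29,0,0,0,0,0]'
python3 - <<'E'
from cell import manip
import cv2
from h import *
for n in("scene",):
    p=manip.camera(n); cv2.imwrite(f"pics/{n}7.png",cv2.cvtColor(p["img"],cv2.COLOR_RGB2BGR))
a=cv2.imread("pics/scene7.png")[140:230,270:380]
cv2.imwrite("pics/z9.png",cv2.resize(a,None,fx=6,fy=6,interpolation=cv2.INTER_CUBIC))
E
```

```text
clock: 8.6
eef_pos: [681.1, -91.4, 129.6]
eef_rot: [-1.571, -0.005, -1.551]
wrist_force: [-3.5, -20.2, -0.7]
finger_gap: 26.1
```

View pics/z9.png

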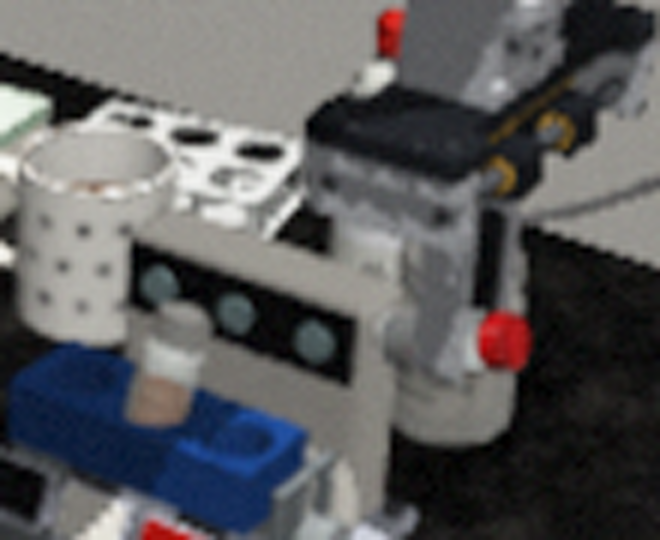

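The vial slid lengthwise in the pads instead of turning, because the contact was level with the grip. I'll back off, go lower and press lightly, then raise the tool so wall friction drags the bottom down.

```bash
python3 -m jog '[10,0,0,0,0,0, 10,15,0,0,0,0, 10,30,0,0,0,0, 6,30,0,0,0,0, 2,30,0,0,0,0, 0.5,30,0,0,0,0,0.5,30,0,0,0,0]' 15 15
python3 -m jog '[0,-3,0,0,0,0,0,-6,0,0,0,0,-0.5,-9,0,0,0,0,-1,-12,0,0,0,0,-2,-15,0,0,0,0,-3,-18,0,0,0,0,-3,-18,0,0,0,0]'
python3 - <<'E'
from cell import manip
import cv2
from h import *
for n in("scene",):
    p=manip.camera(n); cv2.imwrite(f"pics/{n}8.png",cv2.cvtColor(p["img"],cv2.COLOR_RGB2BGR))
a=cv2.imread("pics/scene8.png")[140:230,270:380]
cv2.imwrite("pics/z10.png",cv2.resize(a,None,fx=6,fy=6,interpolation=cv2.INTER_CUBIC))
E
```

```text
clock: 9.23
eef_pos: [681.1, -90.3, 99.9]
eef_rot: [-1.572, -0.004, -1.55]
wrist_force: [-4.2, -14.9, -3.1]
finger_gap: 25.9
clock: 9.82
eef_pos: [681.7, -85.7, 118.7]
eef_rot: [-1.569, -0.001, -1.549]
wrist_force: [-1.6, -4.9, -0.1]
finger_gap: 26.0
```

View pics/z10.png

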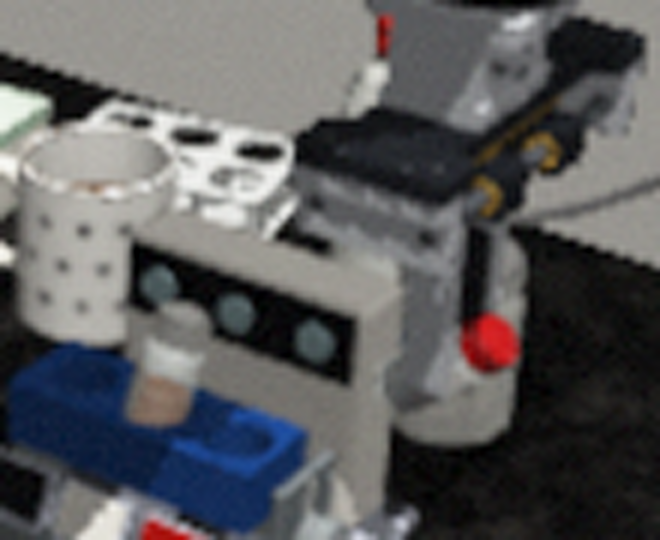

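It's turning. I'll continue the arc.

```bash
python3 -m jog '[-1.5,-3,0,0,0,0,-3,-6,0,0,0,0,-5,-8,0,0,0,0,-7,-10,0,0,0,0,-9,-11,0,0,0,0,-11,-12,0,0,0,0,-13,-12,0,0,0,0,-15,-12,0,0,0,0,-15,-12,0,0,0,0]'
python3 - <<'E'
from cell import manip
import cv2
from h import *
for n in("scene",):
    p=manip.camera(n); cv2.imwrite(f"pics/{n}9.png",cv2.cvtColor(p["img"],cv2.COLOR_RGB2BGR))
a=cv2.imread("pics/scene9.png")[140:230,270:380]
cv2.imwrite("pics/z11.png",cv2.resize(a,None,fx=6,fy=6,interpolation=cv2.INTER_CUBIC))
E
```

```text
clock: 10.62
eef_pos: [681.8, -71.7, 131.5]
eef_rot: [-1.568, -0.003, -1.55]
wrist_force: [-1.7, -11.6, 5.8]
finger_gap: 25.9
```

View pics/z11.png

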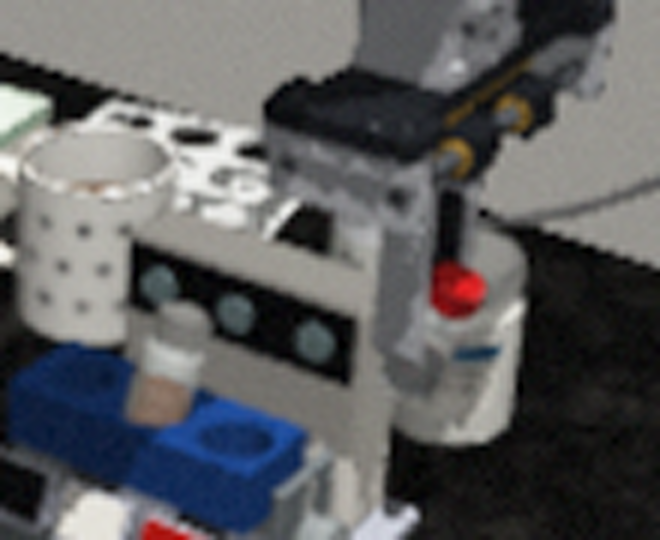

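```bash
python3 -m jog '[-0.5,-3,0,0,0,0,-1,-6,0,0,0,0,-2,-9,0,0,0,0,-3,-12,0,0,0,0,-3.5,-14,0,0,0,0,-3.5,-14,0,0,0,0]'
python3 - <<'E'
from cell import manip
import cv2
from h import *
for n in("scene",):
    p=manip.camera(n); cv2.imwrite(f"pics/{n}10.png",cv2.cvtColor(p["img"],cv2.COLOR_RGB2BGR))
a=cv2.imread("pics/scene10.png")[140:230,270:380]
cv2.imwrite("pics/z12.png",cv2.resize(a,None,fx=6,fy=6,interpolation=cv2.INTER_CUBIC))
E
```

```text
clock: 11.17
eef_pos: [681.1, -66.8, 143.7]
eef_rot: [-1.57, -0.0, -1.549]
wrist_force: [-0.6, -4.1, 0.8]
finger_gap: 25.9
```

View pics/z12.png

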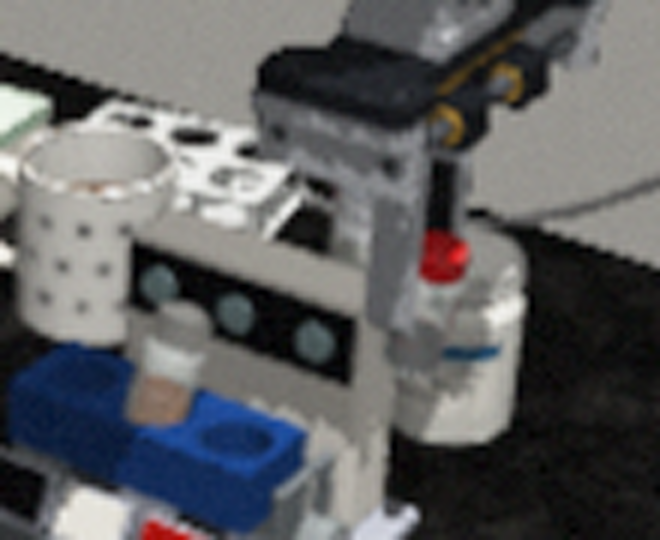

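```bash
python3 - <<'E'
import cv2
from h import *
def rayx(n,uv,x):
    (f,cx,cy),o,r=C[n]; d=Ro.from_euler("xyz",r).as_matrix()@np.array([(uv[0]-.4-cx)/f,(uv[1]-.4-cy)/f,1]); o=np.array(o); return o+d*(x-o[0])/d[0]
a=rayx("scene",(343.3,182.5),681.5);b=rayx("scene",(337.,197.8),681.5);print(a,b,np.linalg.norm(a-b),np.degrees(np.arctan2(b[1]-a[1],a[2]-b[2])))
a=cv2.imread("pics/scene10.png")[170:215,320:370]
cv2.imwrite("pics/z13.png",cv2.resize(a,None,fx=12,fy=12,interpolation=cv2.INTER_CUBIC))
E
```

```text
[681.5        -79.70556709 155.38718345] [681.5        -66.77101078 105.95510967] 51.0963077470771 14.663442173474518
```

View pics/z13.png

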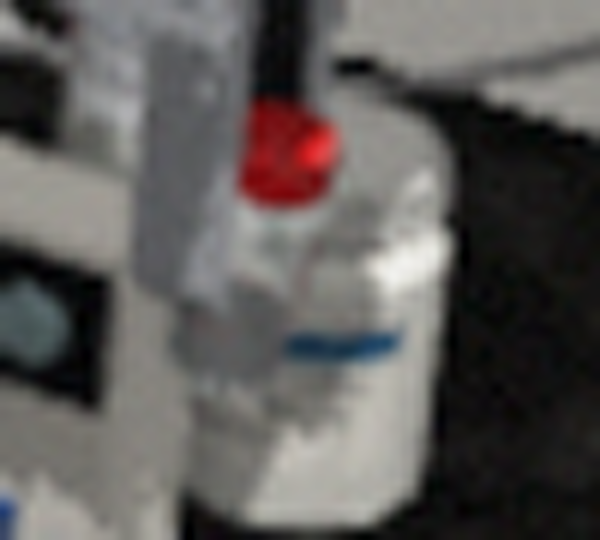

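```bash
python3 -m jog '[-2,-3,0,0,0,0,-3,-6,0,0,0,0,-4,-9,0,0,0,0,-5,-12,0,0,0,0,-5,-12,0,0,0,0]'
python3 - <<'E'
from cell import manip
import cv2
from h import *
for n in("scene",):
    p=manip.camera(n); cv2.imwrite(f"pics/{n}11.png",cv2.cvtColor(p["img"],cv2.COLOR_RGB2BGR))
a=cv2.imread("pics/scene11.png")[160:205,320:370]
cv2.imwrite("pics/z14.png",cv2.resize(a,None,fx=12,fy=12,interpolation=cv2.INTER_CUBIC))
E
```

```text
clock: 11.63
eef_pos: [680.9, -61.9, 155.4]
eef_rot: [-1.571, -0.0, -1.549]
wrist_force: [-2.6, -4.1, -1.2]
finger_gap: 25.3
```

View pics/z14.png

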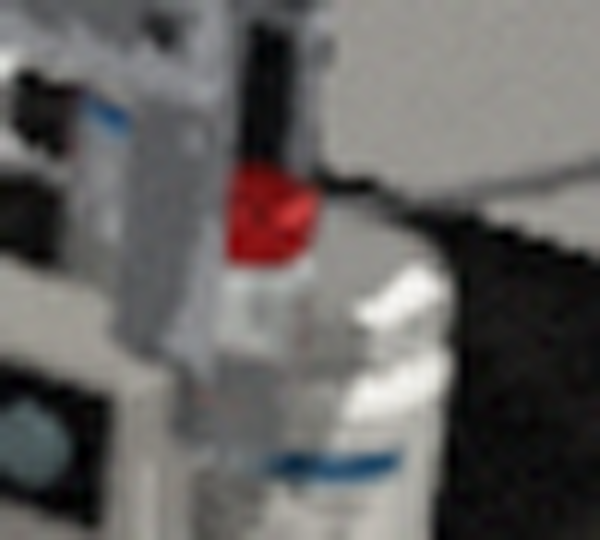

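It's nearly upright now, about 5° off. I'll set it on clear bench in front of the station to true it up, which also frees the gripper to straighten the white vial.

```bash
python3 -m jog '[4,-15,0,0,0,0,4,-45,0,0,0,0,4,-75,0,0,0,0,-15,-75,-40,0,0,0,-32,-75,-78,0,0,0,-48,-75,-116,0,0,0,-65,-75,-154,0,0,0,-82,-75,-192,0,0,0,-94,-75,-220,0,0,0,-97,-75,-229,0,0,0]' 15 25
python3 -m jog '[0,35,0,0,0,0,0,75,0,0,0,0,0,115,0,0,0,0,0,145,0,0,0,0,0,165,0,0,0,0,0,175,0,0,0,0,0,178,0,0,0,0,0,178,0,0,0,0]'
python3 - <<'E'
from cell import manip
import cv2
from h import *
for n in("scene",):
    p=manip.camera(n); cv2.imwrite(f"pics/{n}12.png",cv2.cvtColor(p["img"],cv2.COLOR_RGB2BGR))
a=cv2.imread("pics/scene12.png")[190:265,220:330]
cv2.imwrite("pics/z15.png",cv2.resize(a,None,fx=7,fy=7,interpolation=cv2.INTER_CUBIC))
E
```

```text
clock: 12.52
eef_pos: [446.8, 31.9, 230.6]
eef_rot: [-1.57, 0.001, -1.548]
wrist_force: [-0.1, 0.2, 0.6]
finger_gap: 25.4
clock: 13.18
eef_pos: [450.3, 30.2, 52.3]
eef_rot: [-1.571, 0.0, -1.549]
wrist_force: [-0.2, 0.3, -0.2]
finger_gap: 25.6
```

View pics/z15.png

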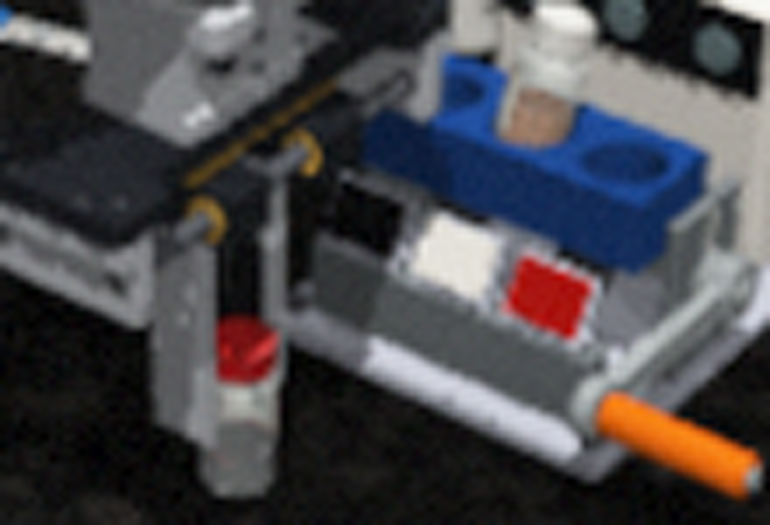

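```bash
python3 -m jog '[0,3,0,0,0,0,0,6,0,0,0,0,0,8,0,0,0,0,0,8,0,0,0,0]'; python3 -m jog '[0,1.5,0,0,0,0,0,3,0,0,0,0,0,3,0,0,0,0]'
```

```text
clock: 13.57
eef_pos: [450.2, 30.0, 44.2]
eef_rot: [-1.57, 0.0, -1.549]
wrist_force: [-0.4, -0.2, 1.2]
finger_gap: 25.4
clock: 13.82
eef_pos: [450.9, 30.4, 42.9]
eef_rot: [-1.568, 0.0, -1.549]
wrist_force: [-5.7, 3.9, 25.7]
finger_gap: 25.5
```

```bash
python3 -m jog '[0,-1.5,0,0,0,0,0,-1.5,0,0,0,0,0,-1.5,0,0,0,0,0,-1.5,0,0,0,0]' 50 15; python3 -m jog '[0,-25,0,0,0,0,0,-60,0,0,0,0,0,-100,0,0,0,0,0,-140,0,0,0,0,0,-170,0,0,0,0,0,-180,0,0,0,0]'
python3 - <<'E'
from cell import manip
import cv2
from h import *
for n in("scene",):
    p=manip.camera(n); cv2.imwrite(f"pics/{n}13.png",cv2.cvtColor(p["img"],cv2.COLOR_RGB2BGR))
a=cv2.imread("pics/scene13.png")[180:265,220:330]
cv2.imwrite("pics/z16.png",cv2.resize(a,None,fx=7,fy=7,interpolation=cv2.INTER_CUBIC))
E
```

```text
clock: 14.15
eef_pos: [449.7, 30.0, 42.4]
eef_rot: [-1.571, -0.0, -1.549]
wrist_force: [-0.2, -0.4, -0.3]
finger_gap: 48.3
clock: 14.65
eef_pos: [451.0, 30.0, 227.0]
eef_rot: [-1.565, -0.0, -1.549]
wrist_force: [-0.7, 1.0, -0.6]
finger_gap: 50.2
```

View pics/z16.png

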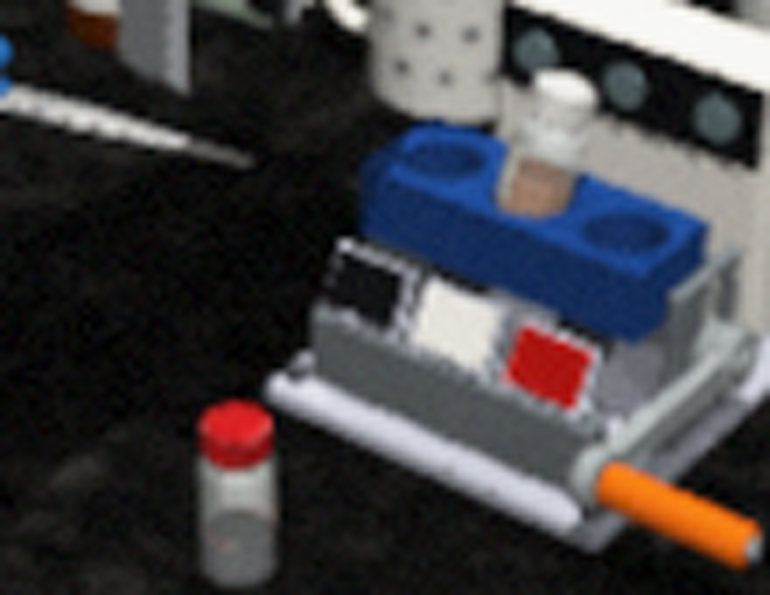

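The red vial stands upright on the bench at about (450,30). The white vial still leans in its socket, so I'll straighten it with a light pinch before going on.

```bash
python3 -m jog '[9,0,37,0,0,0,18,0,75,0,0,0,27,0,112,0,0,0,34.3,0,147.3,0,0,0,34.3,15,147.3,0,0,0,34.3,45,147.3,0,0,0,34.3,75,147.3,0,0,0,34.3,98,147.3,0,0,0,34.3,103,147.3,0,0,0,34.3,103,147.3,0,0,0]' 62 8
python3 - <<'E'
from cell import manip
import cv2
from h import *
for n in("scene",):
    p=manip.camera(n); cv2.imwrite(f"pics/{n}14.png",cv2.cvtColor(p["img"],cv2.COLOR_RGB2BGR))
a=cv2.imread("pics/scene14.png")[150:235,240:350]
cv2.imwrite("pics/z17.png",cv2.resize(a,None,fx=7,fy=7,interpolation=cv2.INTER_CUBIC))
E
```

```text
clock: 15.53
eef_pos: [596.8, -1.0, 116.9]
eef_rot: [-1.575, 0.0, -1.549]
wrist_force: [-0.8, -0.0, 0.9]
finger_gap: 62.0
```

View pics/z17.png

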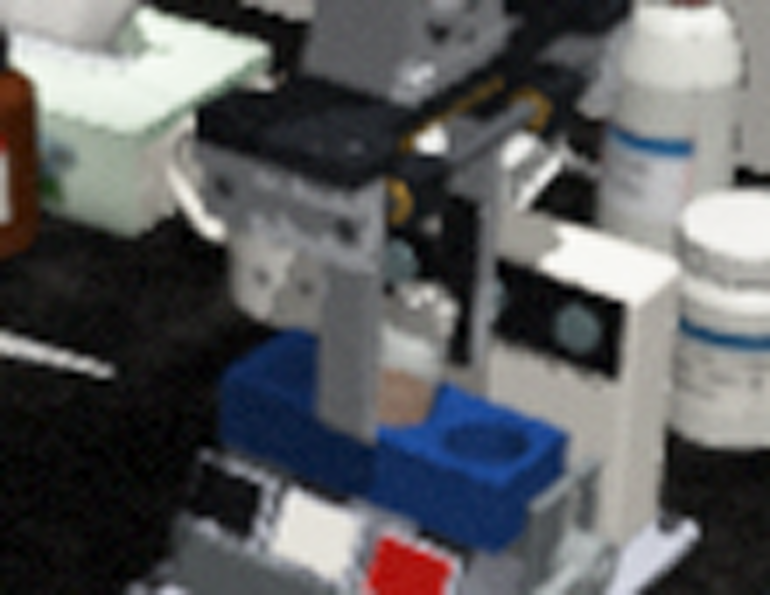

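```bash
python3 -m jog '[0,0,0,0,0,0,0,0,0,0,0,0,0,0,0,0,0,0,0,0,0,0,0,0,0,0,0,0,0,0,0,0,0,0,0,0]' 15 8
python3 -m jog '[-2,0,0,0,0,0,-4,0,0,0,0,0,-6,0,0,0,0,0,-6,0,0,0,0,0]' 
python3 - <<'E'
from cell import manip
import cv2
from h import *
for n in("scene",):
    p=manip.camera(n); cv2.imwrite(f"pics/{n}15.png",cv2.cvtColor(p["img"],cv2.COLOR_RGB2BGR))
a=cv2.imread("pics/scene15.png")[170:225,270:330]
cv2.imwrite("pics/z18.png",cv2.resize(a,None,fx=10,fy=10,interpolation=cv2.INTER_CUBIC))
E
```

```text
clock: 16.08
eef_pos: [598.0, -1.1, 119.9]
eef_rot: [-1.57, -0.0, -1.549]
wrist_force: [0.4, -0.8, 0.2]
finger_gap: 27.3
clock: 16.42
eef_pos: [597.7, 5.1, 119.6]
eef_rot: [-1.571, -0.0, -1.549]
wrist_force: [-1.4, -2.4, 0.2]
finger_gap: 26.8
```

View pics/z18.png

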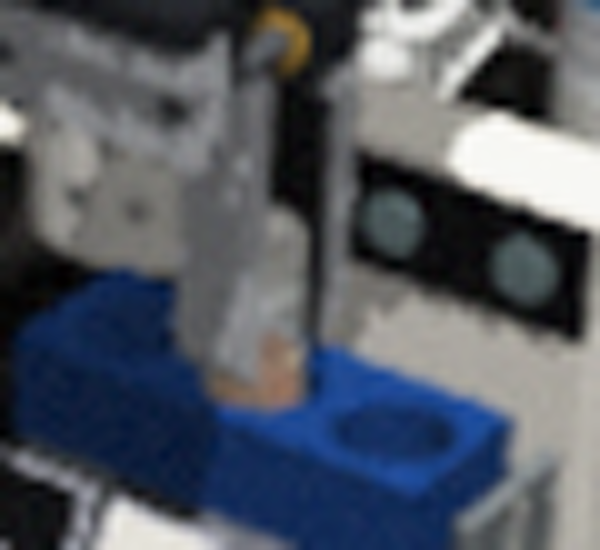

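```bash
python3 -m jog '[0,1,0,0,0,0,0,2,0,0,0,0,0,2,0,0,0,0]'
python3 -m jog '[0,0,0,0,0,0,0,0,0,0,0,0,0,0,0,0,0,0,0,-20,0,0,0,0,0,-55,0,0,0,0,0,-90,0,0,0,0,0,-100,0,0,0,0]' 60
python3 - <<'E'
from cell import manip
import cv2
from h import *
for n in("scene","top"):
    p=manip.camera(n); cv2.imwrite(f"pics/{n}16.png",cv2.cvtColor(p["img"],cv2.COLOR_RGB2BGR))
b=cv2.imread("pics/scene0.png")[175:225,270:325]
a=cv2.imread("pics/scene16.png")[175:225,270:325]
cv2.imwrite("pics/z19.png",cv2.resize(np.hstack([b,a]),None,fx=7,fy=7,interpolation=cv2.INTER_CUBIC))
E
```

```text
clock: 16.72
eef_pos: [597.5, 4.8, 118.2]
eef_rot: [-1.571, -0.0, -1.549]
wrist_force: [-6.6, -1.5, 9.0]
finger_gap: 26.5
clock: 17.3
eef_pos: [599.1, 5.0, 222.8]
eef_rot: [-1.564, -0.0, -1.549]
wrist_force: [0.0, -0.6, 1.2]
finger_gap: 60.1
```

View pics/z19.png

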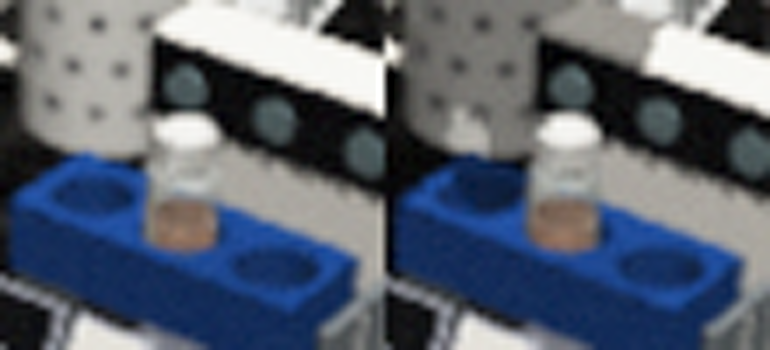

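The white vial is upright and seated again, matching the original picture. Now I regrasp the red vial.

```bash
python3 - <<'E'
from h import *
import cv2
a=cv2.imread("pics/scene13.png").astype(int)[225:265,240:270]; m=(a[...,2]>90)&(a[...,1]<65)&(a[...,0]<75)
r,c=np.nonzero(m);print(c.mean()+240,r.mean()+225,c.min()+240,c.max()+240,r.min()+225,r.max()+225)
print(ray("scene",(c.mean()+240-.4,r.mean()+225-.4),56))
E
python3 -m jog '[-7,0,-37,0,0,0,-14,0,-74,0,0,0,-21,0,-111,0,0,0,-28.3,0,-147.4,0,0,0,-28.3,20,-147.4,0,0,0,-28.3,60,-147.4,0,0,0,-28.3,100,-147.4,0,0,0,-28.3,100,-147.4,0,0,0]' 65 15
python3 - <<'E'
from cell import manip
s=manip.read_state();print(s["eef_pos"])
E
```

```text
253.30232558139534 241.53488372093022 248 258 237 246
[451.12538273  22.87429996  56.        ]
clock: 18.07
eef_pos: [445.5, 30.1, 110.4]
eef_rot: [-1.583, 0.0, -1.549]
wrist_force: [-0.9, 1.0, -1.6]
finger_gap: 64.9
[445.54143194  30.12138458 110.43953665]
```

```bash
python3 -m jog '[0,0,0,0,0,0]'; python3 - <<'E'
from cell import manip
import cv2
from h import *
p=manip.camera("scene"); cv2.imwrite(f"pics/scene17.png",cv2.cvtColor(p["img"],cv2.COLOR_RGB2BGR)); s=manip.read_state(); print(s["eef_pos"])
P=s["eef_pos"]-[0,0,22]
for dx in(-32.5,32.5): print([proj("scene",P+[dx,dy,0])[0].round(1).tolist() for dy in(-8,8)])
d=manip.masks_of("vial_red",p)
for k in d[:2]:
  r,c=np.nonzero(k["pixels"]); print(k["score"],k["xy"],c.min(),c.max(),r.min(),r.max(),ray("scene",np.array(k["xy"])-.4,30))
a=cv2.imread("pics/scene17.png")[210:270,225:290]
cv2.imwrite("pics/z20.png",cv2.resize(a,None,fx=9,fy=9,interpolation=cv2.INTER_CUBIC))
E
```

```text
clock: 18.15
eef_pos: [448.5, 30.1, 116.1]
eef_rot: [-1.576, 0.0, -1.549]
wrist_force: [0.5, -0.3, 0.3]
finger_gap: 65.3
[449.78738561  30.04452232 117.92321011]
[[243.6, 234.0], [238.4, 231.5]]
[[261.4, 221.8], [256.2, 219.5]]
0.73 [254.0, 250.5] 249 259 238 263 [451.18389876  20.94831326  30.        ]
0.43 [314.8, 254.2] 306 327 247 260 [ 532.63340639 -100.65236797   30.        ]
```

View pics/z20.png

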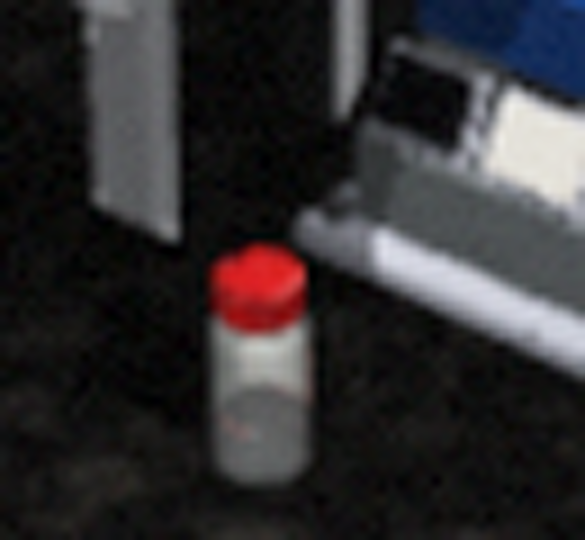

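```bash
python3 -m jog '[4,5,1,0,0,0,4,35,1,0,0,0,4,60,1,0,0,0,4,70,1,0,0,0,4,70,1,0,0,0,4,70,1,0,0,0]'; python3 - <<'E'
from cell import manip
import cv2
from h import *
p=manip.camera("scene"); cv2.imwrite(f"pics/scene18.png",cv2.cvtColor(p["img"],cv2.COLOR_RGB2BGR)); s=manip.read_state(); print(s["eef_pos"])
a=cv2.imread("pics/scene18.png")[215:275,225:290]
cv2.imwrite("pics/z21.png",cv2.resize(a,None,fx=9,fy=9,interpolation=cv2.INTER_CUBIC))
P=s["eef_pos"]-[0,0,22]
for dx in(-32.5,32.5): print([(proj("scene",P+[dx,dy,0])[0]).round(1).tolist() for dy in(-8,8)])
E
```

```text
clock: 18.75
eef_pos: [451.5, 26.0, 48.5]
eef_rot: [-1.57, -0.0, -1.549]
wrist_force: [-0.4, -0.2, 0.0]
finger_gap: 65.2
[451.76362089  25.97985423  48.95643734]
[[246.0, 258.0], [240.9, 255.3]]
[[263.1, 245.2], [258.1, 242.7]]
```

View pics/z21.png

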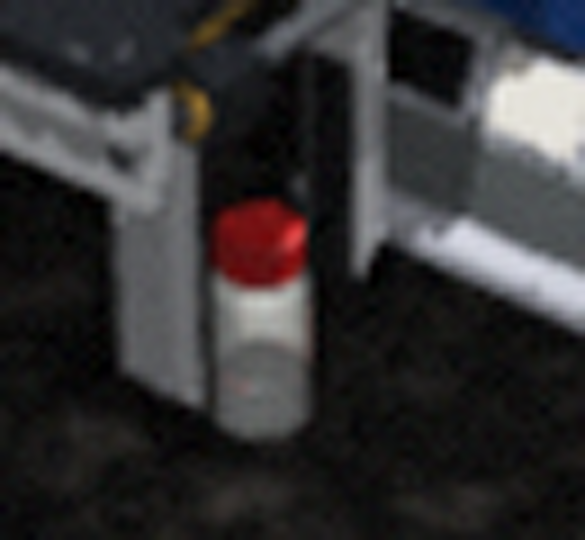

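```bash
python3 -m jog '[1.5,1,0,0,0,0,1.5,1,0,0,0,0,1.5,1,0,0,0,0,1.5,1,0,0,0,0,1.5,1,0,0,0,0,1.5,1,0,0,0,0,1.5,1,0,0,0,0]' 15 30; python3 -m jog '[0,-20,0,0,0,0,0,-55,0,0,0,0,0,-90,0,0,0,0,0,-125,0,0,0,0,0,-150,0,0,0,0,0,-155,0,0,0,0,0,-155,0,0,0,0]'; python3 - <<'E'
from cell import manip
import cv2
from h import *
p=manip.camera("scene"); cv2.imwrite(f"pics/scene19.png",cv2.cvtColor(p["img"],cv2.COLOR_RGB2BGR)); s=manip.read_state(); print(s["eef_pos"])
a=cv2.imread("pics/scene19.png")[155:255,215:310]
cv2.imwrite("pics/z22.png",cv2.resize(a,None,fx=6,fy=6,interpolation=cv2.INTER_CUBIC))
E
```

```text
clock: 19.38
eef_pos: [450.9, 24.6, 46.7]
eef_rot: [-1.571, -0.0, -1.549]
wrist_force: [-0.5, 0.5, 1.2]
finger_gap: 26.0
clock: 19.97
eef_pos: [451.4, 24.6, 202.8]
eef_rot: [-1.568, -0.0, -1.549]
wrist_force: [-0.6, -0.1, -0.3]
finger_gap: 25.5
[450.78069891  24.56542059 201.16156923]
```

View pics/z22.png

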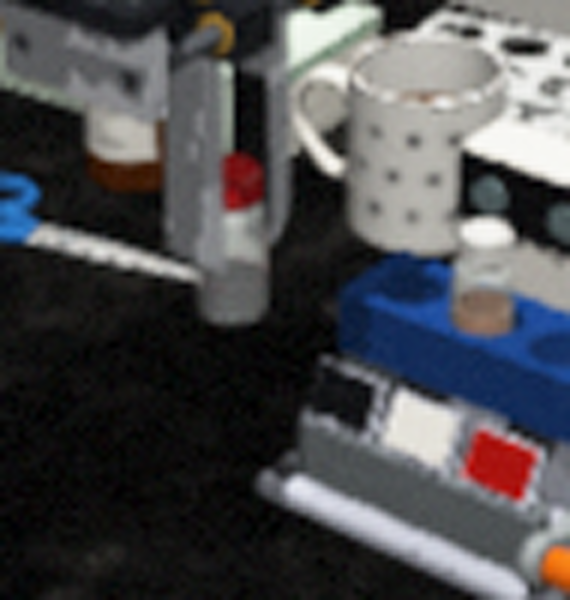

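```bash
python3 -m jog '[18,0,25,0,0,0,36,0,60,0,0,0,50,0,95,0,0,0,60,0,130,0,0,0,63.5,0,146.7,0,0,0,63.5,0,146.7,0,0,0,63.5,25,146.7,0,0,0,63.5,48,146.7,0,0,0,63.5,52,146.7,0,0,0,63.5,52,146.7,0,0,0]'; python3 - <<'E'
from cell import manip
import cv2
from h import *
p=manip.camera("scene"); cv2.imwrite(f"pics/scene20.png",cv2.cvtColor(p["img"],cv2.COLOR_RGB2BGR)); s=manip.read_state(); print(s["eef_pos"])
a=cv2.imread("pics/scene20.png")[165:235,270:340]
cv2.imwrite("pics/z23.png",cv2.resize(a,None,fx=8.5,fy=8.5,interpolation=cv2.INTER_CUBIC))
E
```

```text
clock: 20.85
eef_pos: [597.5, -35.5, 147.2]
eef_rot: [-1.576, 0.001, -1.549]
wrist_force: [-0.7, 0.3, -0.4]
finger_gap: 25.3
[598.35365168 -35.60708639 149.05312905]
```

View pics/z23.png

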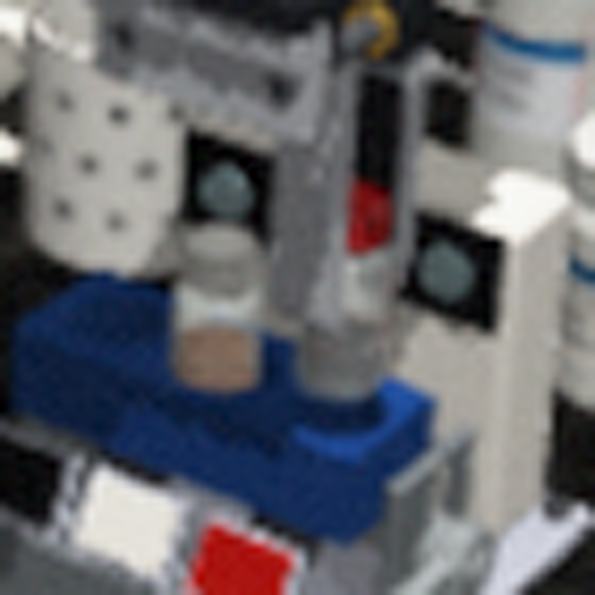

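```bash
python3 -m jog '[0,4,0,0,0,0,0,8,0,0,0,0,0,11,0,0,0,0,0,13,0,0,0,0,0,15,0,0,0,0,0,15,0,0,0,0]'; python3 - <<'E'
from cell import manip
import cv2
from h import *
p=manip.camera("scene"); cv2.imwrite(f"pics/scene21.png",cv2.cvtColor(p["img"],cv2.COLOR_RGB2BGR)); s=manip.read_state(); print(s["eef_pos"],s["wrist_force"])
a=cv2.imread("pics/scene21.png")[165:235,270:340]
cv2.imwrite("pics/z24.png",cv2.resize(a,None,fx=8.5,fy=8.5,interpolation=cv2.INTER_CUBIC))
E
```

```text
clock: 21.4
eef_pos: [598.8, -35.7, 134.2]
eef_rot: [-1.571, 0.0, -1.549]
wrist_force: [0.5, 0.8, -0.6]
finger_gap: 25.6
[598.82987553 -35.68499132 134.41188798] [ 0.37858975  0.89637765 -1.46944379]
```

View pics/z24.png

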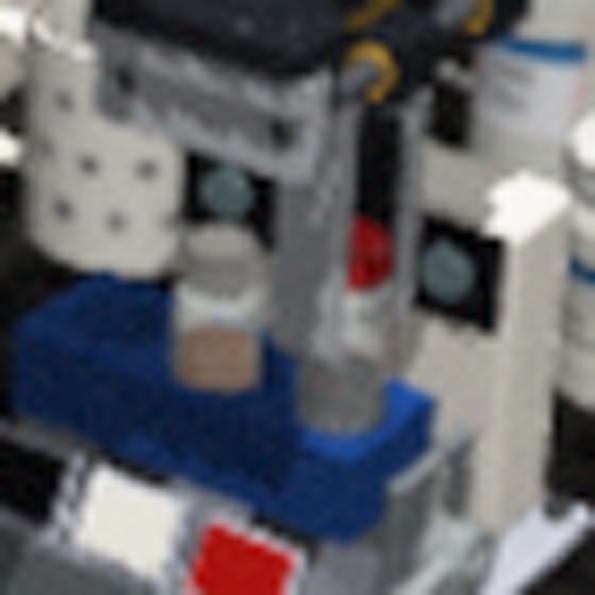

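No force, and the bottom is already about 3 mm below the rim. I'll continue down.

```bash
python3 -m jog '[0,3,0,0,0,0,0,6,0,0,0,0,0,9,0,0,0,0,0,12,0,0,0,0,0,14,0,0,0,0,0,15,0,0,0,0,0,15,0,0,0,0]'
```

```text
clock: 22.03
eef_pos: [598.8, -35.8, 119.2]
eef_rot: [-1.571, 0.0, -1.549]
wrist_force: [0.7, 2.3, -1.7]
finger_gap: 25.6
```

```bash
python3 -m jog '[0,1,0,0,0,0,0,2,0,0,0,0,0,2.5,0,0,0,0,0,2.5,0,0,0,0]'
```

```text
clock: 22.37
eef_pos: [599.0, -35.7, 117.6]
eef_rot: [-1.57, 0.0, -1.549]
wrist_force: [-3.9, 3.0, 5.6]
finger_gap: 25.7
```

Floor contact came at TCP 117.6 against a predicted 117.7. Releasing and rising.

```bash
python3 -m jog '[0,0,0,0,0,0,0,0,0,0,0,0,0,0,0,0,0,0,0,0,0,0,0,0,0,-20,0,0,0,0,0,-50,0,0,0,0,0,-80,0,0,0,0,0,-100,0,0,0,0]' 45; python3 - <<'E'
from cell import manip
import cv2
from h import *
p=manip.camera("scene"); cv2.imwrite(f"pics/scene22.png",cv2.cvtColor(p["img"],cv2.COLOR_RGB2BGR)); s=manip.read_state(); print(s["eef_pos"],s["wrist_force"])
a=cv2.imread("pics/scene22.png")[170:265,260:345]
cv2.imwrite("pics/z25.png",cv2.resize(a,None,fx=6.2,fy=6.2,interpolation=cv2.INTER_CUBIC))
E
```

```text
clock: 23.03
eef_pos: [599.4, -36.0, 219.9]
eef_rot: [-1.568, -0.001, -1.55]
wrist_force: [0.3, -0.6, 0.0]
finger_gap: 45.0
[600.3515438  -36.04136955 223.38900135] [ 0.55006983 -0.22762974  3.57718019]
```

View pics/z25.png

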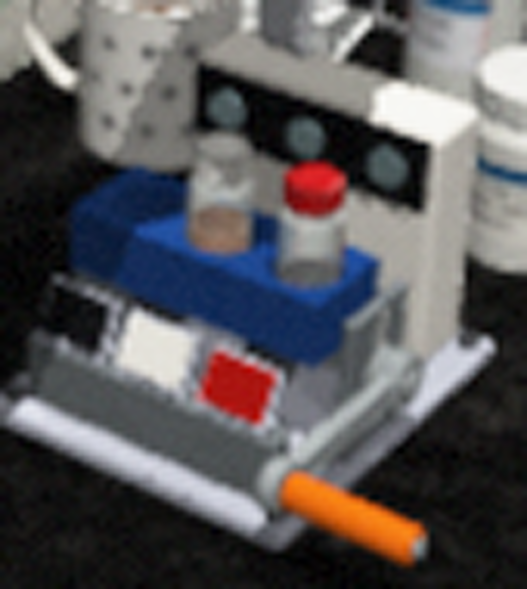

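Both vials are upright and seated, and the handle is down. Next I move above the handle.

```bash
python3 -m jog '[20,0,-20,0,0,0,45,0,-47,0,0,0,70,0,-73,0,0,0,74.3,0,-78,0,0,0,74.3,30,-78,0,0,0,74.3,65,-78,0,0,0,74.3,85,-78,0,0,0,74.3,85,-78,0,0,0,74.3,85,-78,0,0,0]' 45; python3 - <<'E'
from cell import manip
import cv2
from h import *
p=manip.camera("scene"); cv2.imwrite(f"pics/scene23.png",cv2.cvtColor(p["img"],cv2.COLOR_RGB2BGR)); s=manip.read_state(); print(s["eef_pos"],s["wrist_force"])
a=cv2.imread("pics/scene23.png")[190:275,270:350]
cv2.imwrite("pics/z26.png",cv2.resize(a,None,fx=7,fy=7,interpolation=cv2.INTER_CUBIC))
q=manip.camera("top"); cv2.imwrite("pics/top23.png",cv2.cvtColor(q["img"],cv2.COLOR_RGB2BGR))
P=s["eef_pos"]-[0,0,22]
for dx in(-22.5,22.5): print([(proj("scene",P+[dx,dy,0])[0]).round(1).tolist() for dy in(-8,8)])
E
```

```text
clock: 23.83
eef_pos: [522.5, -111.6, 131.9]
eef_rot: [-1.572, 0.0, -1.549]
wrist_force: [1.0, -0.1, 0.8]
finger_gap: 45.0
[ 523.1516529  -111.79384257  133.11004906] [-0.23758217  0.62533552  1.03767834]
[[316.2, 235.1], [310.1, 232.5]]
[[326.8, 226.3], [320.9, 223.8]]
```

View pics/z26.png

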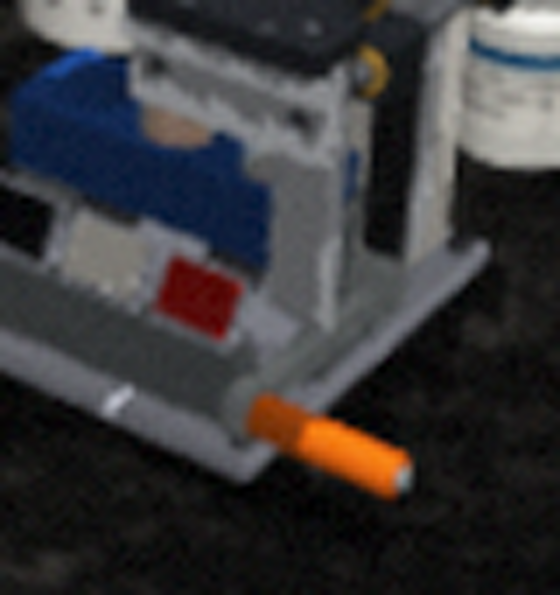

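```bash
python3 - <<'E'
from h import *
p=[598.1,4.4,.024]
print(proj("scene",st(p,[[-78,-142,45],[-78,-86,45]]))+[1,1.2], ray("scene",(327.5-1,257.9-1.2),45),st(p,[[-78,-142,45],[-78,-114,45],[12,-114,135]]))
E
```

```text
[[327.90930593 258.3978597 ]
 [307.28553207 249.24133695]] [ 524.50426801 -137.74374058   45.        ] [[ 523.53013576 -139.43092626   45.        ]
 [ 522.85820027 -111.43898987   45.        ]
 [ 612.83228152 -109.27919722  135.        ]]
```

Prediction and image agree to about 0.5 px. Descending and pinching the bar.

```bash
python3 -m jog '[1,25,0,0,0,0,1,50,0,0,0,0,1,72,0,0,0,0,1,84,0,0,0,0,1,84,0,0,0,0]' 45; python3 -m jog '[0,0,0,0,0,0,0,0,0,0,0,0,0,0,0,0,0,0,0,0,0,0,0,0,0,0,0,0,0,0,0,0,0,0,0,0]' 5 40; python3 - <<'E'
from cell import manip
import cv2
from h import *
p=manip.camera("scene"); cv2.imwrite(f"pics/scene24.png",cv2.cvtColor(p["img"],cv2.COLOR_RGB2BGR)); s=manip.read_state(); print(s["eef_pos"],s["wrist_force"])
a=cv2.imread("pics/scene24.png")[190:275,270:350]
cv2.imwrite("pics/z27.png",cv2.resize(a,None,fx=7,fy=7,interpolation=cv2.INTER_CUBIC))
E
```

```text
clock: 24.35
eef_pos: [522.2, -112.6, 47.1]
eef_rot: [-1.573, 0.001, -1.549]
wrist_force: [0.0, -0.4, -0.6]
finger_gap: 45.4
clock: 24.85
eef_pos: [521.1, -112.9, 48.1]
eef_rot: [-1.574, 0.0, -1.549]
wrist_force: [-12.2, -1.6, 5.3]
finger_gap: 15.1
[ 521.13314357 -112.884138     48.08133255] [-10.58991559  -2.08883016   4.43062121]
```

View pics/z27.png

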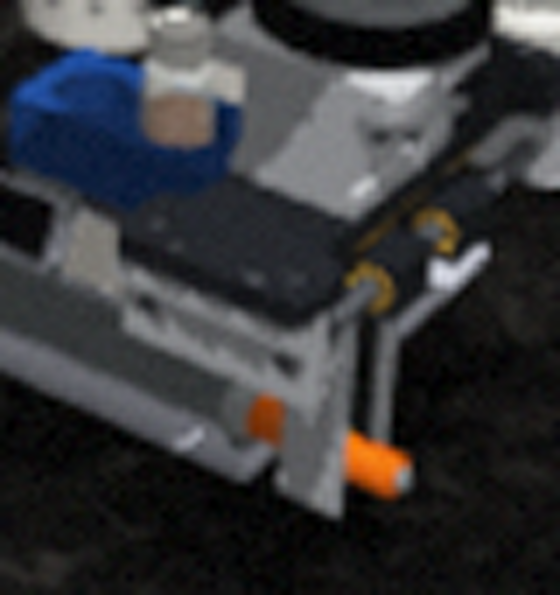

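The bar is pinched (gap 15.1) at TCP (521.1, -112.9, 48.1). Now I swing along the 90 mm arc with the tool kept upright.

```bash
python3 -m jog '[0,-7.1,-0.5,0,0,0,0,-14.1,0.3,0,0,0,0,-21,1.7,0,0,0,0,-27.8,3.6,0,0,0,0,-34.4,6.2,0,0,0,0,-40.9,9.2,0,0,0,0,-47,12.8,0,0,0,0,-52.9,16.7,0,0,0,0,-58.5,21.2,0,0,0,0,-63.6,26.1,0,0,0]' 5 45
python3 - <<'E'
from cell import manip
s=manip.read_state();print(s["eef_pos"],s["wrist_force"],s["finger_gap"])
E
```

```text
clock: 25.73
eef_pos: [547.8, -112.3, 112.3]
eef_rot: [-1.574, -0.0, -1.549]
wrist_force: [-10.1, -2.7, -1.1]
finger_gap: 14.7
[ 547.8069257  -112.31928705  112.28770799] [-10.0634892   -2.70867946  -1.13034435] 14.71663194622203
```

```bash
python3 -m jog '[0,-4.8,5.2,0,0,0,0,-9.2,10.7,0,0,0,0,-13.1,16.6,0,0,0,0,-16.6,22.7,0,0,0,0,-19.5,29.2,0,0,0,0,-22,35.8,0,0,0,0,-23.9,42.6,0,0,0,0,-25.3,49.5,0,0,0,0,-26.1,56.5,0,0,0,0,-26.4,63.6,0,0,0]'
python3 -m jog '[0,0,0,0,0,0,0,0,0,0,0,0,0,0,0,0,0,0]'
python3 - <<'E'
from cell import manip
import cv2
from h import *
p=manip.camera("scene"); cv2.imwrite(f"pics/scene25.png",cv2.cvtColor(p["img"],cv2.COLOR_RGB2BGR)); s=manip.read_state(); print(s["eef_pos"],s["wrist_force"],s["finger_gap"])
a=cv2.imread("pics/scene25.png")[150:265,255:350]
cv2.imwrite("pics/z28.png",cv2.resize(a,None,fx=5.2,fy=5.2,interpolation=cv2.INTER_CUBIC))
E
```

```text
clock: 26.57
eef_pos: [611.5, -111.1, 138.3]
eef_rot: [-1.574, -0.0, -1.55]
wrist_force: [-10.8, -1.5, -3.0]
finger_gap: 15.3
clock: 26.82
eef_pos: [612.0, -111.0, 138.3]
eef_rot: [-1.572, -0.0, -1.55]
wrist_force: [-2.5, -3.7, -5.0]
finger_gap: 14.7
[ 611.99546987 -111.06319237  138.32996507] [-4.32568089 -3.29437555 -3.6977214 ] 14.822326180333036
```

View pics/z28.png

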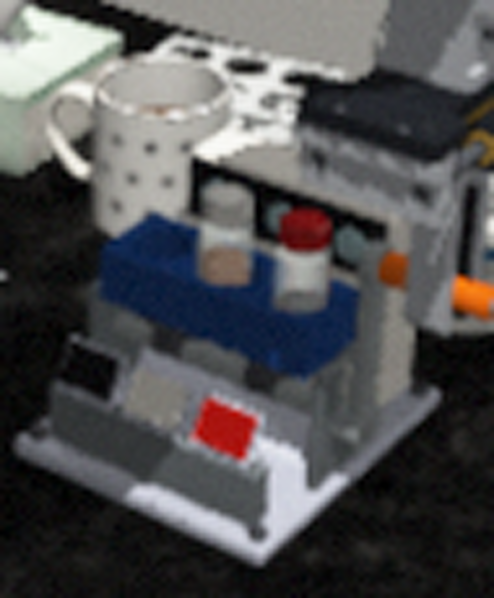

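The lever is standing straight up and the carrier is raised with both vials in it. I'll make a final stability and bystander check.

```bash
python3 -m jog '[0,0,0,0,0,0,0,0,0,0,0,0,0,0,0,0,0,0,0,0,0,0,0,0]'
python3 - <<'E'
from cell import manip
import cv2
from h import *
p=manip.camera("scene"); cv2.imwrite(f"pics/scene26.png",cv2.cvtColor(p["img"],cv2.COLOR_RGB2BGR)); s=manip.read_state(); print(s["eef_pos"],s["wrist_force"],s["finger_gap"])
a=cv2.imread("pics/scene26.png")
cv2.imwrite("pics/z29.png",cv2.resize(a[120:280,130:370],None,fx=3.3,fy=3.3,interpolation=cv2.INTER_CUBIC))
for t in["vial_black","bottle_amber","stapler","mug_1"]:
    print(t,[np.round(d["xy"],1).tolist() for d in manip.tip_of(t,p)][:1])
E
```

```text
clock: 27.2
eef_pos: [612.0, -111.1, 138.3]
eef_rot: [-1.571, -0.0, -1.55]
wrist_force: [-3.4, -3.2, -4.8]
finger_gap: 14.9
[ 611.98133034 -111.04465427  138.33507419] [-3.76345764 -4.32377351 -4.77392157] 14.687973147110661
vial_black [[311.9, 214.0]]
bottle_amber [[237.8, 184.6]]
stapler [[297.4, 216.4]]
mug_1 [[279.9, 186.4]]
```

View pics/z29.png

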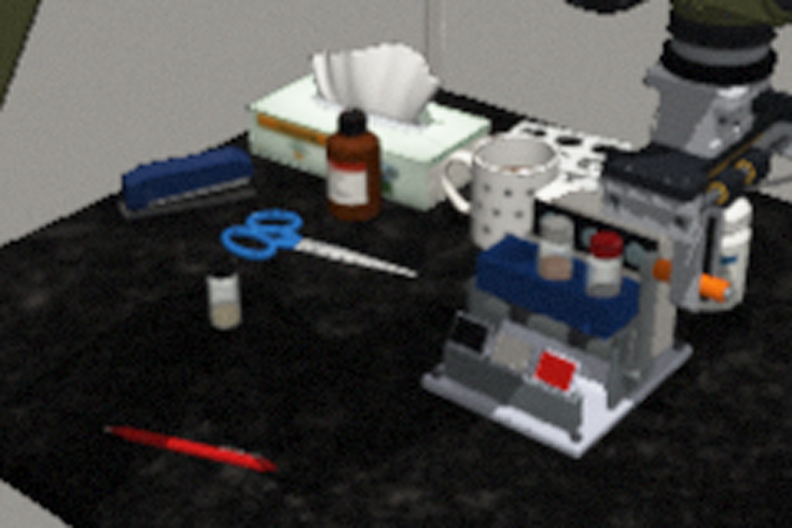

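```bash
python3 -c "
from cell import manip
print(manip.sign_off())"
```

```text
the job is handed in; nothing more can be done
None
```

The job is handed in. The red vial stands upright on the floor of the red-label socket and is released. I then swung the lever up and finished while still holding it by the handle.

**What went wrong on the way:** I carried the red vial too low the first time, and it struck the white-capped vial. The red vial pivoted in the grip and the white one was left leaning in its slot.
- **Red vial:** I turned it upright again against the side of the reader head (up to 20 N), set it on the bench and regrasped it.
- **White vial:** I straightened it in its own slot with a light pinch. The picture afterwards matches the first one.

**Last checks:**
- **Red vial:** it reached the socket floor at tool height 117.6 mm, against 117.7 mm predicted. It looked upright before and after the lift.
- **Lever:** held at about 1.57 to 1.58 rad by tool position. The tool was steady at (612.0, −111.0, 138.3) with the bar pinched. The forces on the wrist were about 5 N or less, below the 7 to 10 N expected at the crest.
- **Camera against touch:** the camera estimate of the crest position differs from the touch-based one by about 2 mm, or 0.02 rad.
- **Bystanders:** by eye the black vial, bottle, mug, stapler and scissors are unmoved. The tape roll was not visible in that last picture. The detector was unreliable here: in the last picture it placed both the black vial and the stapler on the station, so I judged those two by eye.
- **Time:** the clock stood at about 27 s of the 54 s allowed.

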